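# Fetch the white colour tray from between the jar and the block

## Robot

A 7-joint arm with a two-finger parallel gripper is mounted at the origin on a cart in front of the work surface, level with it; the furniture and walls round the work are solid. World frame = base frame: x ahead of the robot, y to its left, z up, the work surface at z = 0. Lengths are in m, angles in rad, forces in N, time in s.
With the tool pointing down it reaches from about 0.4 to 0.85 m from the base axis. Payload 10.4 kg.
Tool frame: the origin (TCP) lies on the centre line of the jaws, within the pads' length; the fingertips stand r.tip_extent ahead of it and the grasp point (between the pads) lies 8 mm behind it (r.tip_extent is the distance from the TCP to the fingertips, in m); z points along the fingers, y is the direction in which the jaws open and shut (so a half turn about z gives the same grasp; the last joint's range is limited). The gripper opens to 87 mm and grips with 3 to 60 N. Pads are 19 mm wide; open, the fingers measure 117 mm over their backs; the gripper's body (75 mm by 190 mm) begins 51 mm behind the grasp point.
Start: joints at [1.195, 0.332, -0.065, 1.46, 0.022, 1.35, -0.088], TCP at [0.216, -0.587, 0.234] pointing down, gripper open.
Joint ranges: [-2.6, 2.6], [-0.5, 2.12], [-1.47, 1.34], [0.16, 2.42], [-1.27, 4.41], [0.06, 2.06], [-2.6, 2.6]. Speed limits (rad/s): [2.22, 2.22, 2.79, 2.79, 3.14, 3.14, 3.14].

## Interface

Orientations are given as a unit quaternion [x, y, z, w].
In Python, from bench import r gives the robot as it stands.
- The arm moves only by the shell command python3 -m jog 'ROWS' [FORCE]. ROWS is JSON, a list of rows, each a list of 7 numbers: the shift along the tool's x, y, z in cm, then the turn, a rotation vector about the tool's x, y, z in rad, then the opening, from -1 (shut) to 1 (fully open). In form: [[tx, ty, tz, wx, wy, wz, jaw], ...]. A call has 1 to 20 rows; each row shifts and turns the commanded pose from where the row before left it, along the tool's axes as they then stand; what a row does not reach is not made up. A row lasts 1/8 s, in which the tool goes at most 62.5 mm and 10.7 degrees, less where a joint would pass 70% of its speed; a pose out of reach is approached as far as the arm can. A call with a gripper value outside its range is refused whole. The fingers move at their own pace and stop on an object; FORCE is the grip in N (left out, the last holds). Time passes only in rows, so rows that do not move let the fingers close. It gives the time, the measured TCP pose, the force and the opening at its end, in the units of the state.
- r.read_state(): the state, without advancing time (a new reading comes with each control period).
- r.camera(name): name is "side" or "top" or "wrist"; returns a dict with "frame" (400x640x3 uint8, red, green, blue), "fx", "fy", "cx", "cy" (pixels), "camera_from_world" (4x4, takes a point from world to camera coordinates). Camera axes: x right, y down, z forward; pixel columns grow to the right and rows downward; lengths in m; the calibration is good to about 2 mm. A picture is of the moment at which its call begins. There is no depth.
- r.close_job(): hands the job in, once; it reports no verdict.
Trained networks look in a picture, given as the dict that the camera call returned (one of the last four; its "shot" number tells which), for a name from the list of things; names that differ only in an ending like _2 or _b are one class to them, and where a whole thing is asked for, a point or a joint stands for the part that bears it (a point fixed in the world has none). Each returns a list of dicts, best first, with "score" (0 to 1); they miss things now and then, are a little off and sometimes report something else, mostly with a low value. They report only what shows in the picture. A call takes as long as a camera call. They do not tell look-alikes from the thing itself.
- r.search_frame(picture, thing): "rect" ([left, top, right, bottom] in pixels, round what is visible of it).
The state is a dict: "time": time; "joint_positions": joint angles; "joint_vel": joint speeds; "joint_torque": joint torques, N m; "ee_pos": TCP position; "eef_rot": TCP orientation; "ft_force": force on the tool from outside, world axes, zero at the start; "torque": the same for the moment, N m; "width": finger opening in m.
Only numpy, scipy, OpenCV 4.12 (cv2) and the standard library are available. Lean on these libraries where they do the work, as an engineer would, in place of code of your own. Each camera call takes 0.05 s, during which the arm holds its last target.

## Task

I need the white tray for printing, but the amber jar and the black knob-handled block crowd it on both sides in the wooden rack: first stand both of them aside on the plywood board. Then lift the white tray off the blue one it is nested in, leaving the blue tray where it is, and set it down level in the middle of the cork pad. Only when it is there, put the jar and the block back upright in the rack, each just where it stood before and the block turned as it was; do not disturb the drinking glass, the rusty tin or the whetstone.

Things in the scene. Friction and masses are not known exactly. Their poses are not given: they have to be found in the camera images.
- rack: Fixed shallow wooden tray, 170 (its x) x 250 (its y) mm, walls 8 thick, 24 high, inner floor 8 mm above the table; three green bays side by side along its y. Origin: centre of underside, z up. Middle bay: the nested trays, long side along the rack's x. Outer bays, 70 mm from the middle: the jar and the block, on either side, up to 20 mm off along x.
- jar: Closed glass jar with yellow-amber contents and a round black lid, 63 x 63 mm, 94 high; the lid is 63 mm across and takes up the top 11 mm, the glass below it is 60 mm across. Origin: centre of its underside; z up. About 0.33 kg. Grasp it by the lid from above; there is only about 10 mm between it and the nested trays, which are lower than its lid.
- block: Black wooden hand printing block with a round knob handle on top: base 52 (its x) x 80 (its y) x 30 high, knob about 40 mm across in the middle, from 30 up to 83 mm. At the start its 80 mm side (its y) lies along the rack's x, within a few degrees. Origin: centre of its underside; z up. About 0.1 kg. Grasp it by the knob from above.
- tray_white: White stamped tray, 104 (its x) x 60 (its y) mm, 34 high. Grip it across the 60 mm width by the straight skirt round its rim (18 to 34 mm above its underside; below, it tapers). At the start it sits in the blue tray, its skirt on that tray's rim, 16 mm higher, with 1.5 mm play: fingers more than 16 mm below its rim also grip the blue tray. Origin: centre of underside, z up. 0.11 kg.
- tray_blue: Blue stamped tray under the white one, of the same shape and size, with a flat blue tab sticking out 17 mm at each end of its length (138 mm over the tabs, seen from above at the start). Stands loose on the rack's floor. Origin: centre of its underside; z up. It stays where it is.
- board: Fixed plywood board with a dark strip at either end, 220 (its x) x 130 (its y) x 12 mm thick, lying on the table: the place to set the jar and the block aside. Origin: centre of its underside; z up.
- pad: Fixed cork pad with a thin yellow outline, 160 (its x) x 120 (its y) x 5 mm thick: the place for the white tray. Origin: centre of its underside; z up.
- white_glass: Bystander: waisted, clear to milky drinking glass, 62 mm across, 86 high. Origin: centre of its underside.
- rusty_tin: Bystander: small open brown tin, 54 mm across, 55 high. Origin: centre of its underside.
- whetstone: Bystander: grey whetstone lying near the front edge of the table, 45 x 140 x 20 mm. Origin: centre of its underside.
Things that resemble listed ones, but are neither listed nor needed, are in the scene too. What is shaped like the jar but green or purple is not meant.

How it is judged:
By the outcome, as a careful person would: the job done as asked, in the order asked, and still so for the second after the job is handed in, with the robot touching nothing.
It also fails if it takes over 128 s, if anything falls off the work surface, if the arm or the gripper's body presses on something with over 40 N, if the wrist force passes 120 N, or if a joint passes its speed limit or range.

## Working session

There is one attempt and no reset: what is moved stays moved. The work goes in short steps, Python scripts to look and compute and a shell command to move; the robot and the scene stay as the last step left them, time stands still between calls to the robot, and variables do not carry over. Pictures are saved under pics/ and viewed, and the job is handed in when it is done.

```bash
ls; mkdir -p pics; python3 - <<'E'
from bench import r
import cv2, numpy as np
s=r.read_state(); print({k:np.round(v,3).tolist() for k,v in s.items()}, r.tip_extent)
for n in ("side","top"):
    c=r.camera(n); cv2.imwrite(f"pics/{n}0.png",c["frame"][:,:,::-1]); print(n,c["fx"],c["cx"],c["cy"],np.round(c["camera_from_world"],3).tolist())
E
```

```text
pics
{'time': 0.0, 'joint_positions': [1.195, 0.333, -0.065, 1.461, 0.022, 1.35, -0.088], 'joint_vel': [0.0, 0.0, -0.0, 0.001, 0.001, 0.0, 0.001], 'joint_torque': [-0.002, -62.326, 0.024, -38.99, -0.061, 0.04, 0.0], 'ee_pos': [0.216, -0.586, 0.233], 'eef_rot': [0.984, 0.176, -0.0, -0.001], 'ft_force': [-0.014, 0.5, 0.16], 'torque': [-0.024, 0.026, 0.041], 'width': 0.087} 0.011
side 479.69429585359535 323.3989488243204 201.0963226342689 [[-0.928, -0.371, -0.011, 0.497], [-0.183, 0.484, -0.856, 0.117], [0.323, -0.793, -0.517, 1.067], [0.0, 0.0, 0.0, 1.0]]
top 365.85571966144505 316.4043422831397 197.95952332798154 [[0.019, -1.0, -0.006, 0.028], [-0.983, -0.018, -0.184, 0.536], [0.184, 0.01, -0.983, 0.885], [0.0, 0.0, 0.0, 1.0]]
```

View pics/top0.png

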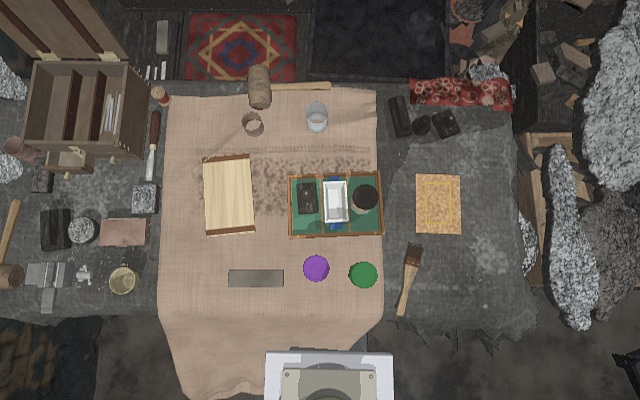

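View pics/side0.png

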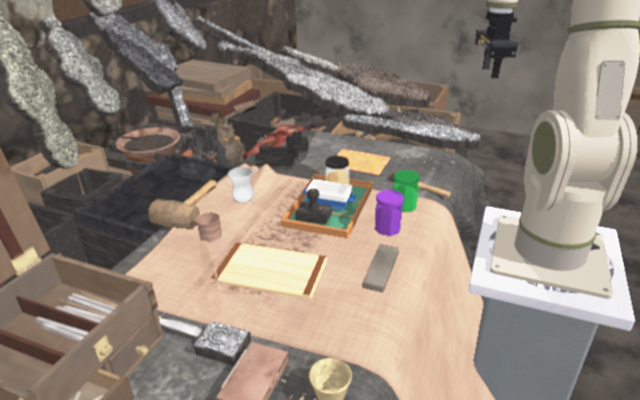

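The top view shows the amber jar with its black lid at about (365,199), the block at (307,198), and the white tray in the blue one at (336,201). The board is at (229,195) and the pad at (438,204). The green (363,274) and purple (316,268) look-alike jars are not meant. I'll zoom in to confirm and get first positions.

```bash
cat > h.py <<'E'
from bench import r
import cv2, numpy as np
from scipy.spatial.transform import Rotation as R
def w(c,u,v,z):
    T=np.array(c["camera_from_world"]);d=np.array([(u-c["cx"])/c["fx"],(v-c["cy"])/c["fy"],1.])
    o=-T[:3,:3].T@T[:3,3];d=T[:3,:3].T@d
    return (o+d*(z-o[2])/d[2])
def px(c,p):
    T=np.array(c["camera_from_world"]);q=T[:3,:3]@np.asarray(p)+T[:3,3]
    return np.array([c["fx"]*q[0]/q[2]+c["cx"],c["fy"]*q[1]/q[2]+c["cy"]])
def save(c,n,box=None,k=1):
    f=c["frame"][:,:,::-1]
    if box: f=f[box[1]:box[3],box[0]:box[2]]
    cv2.imwrite(f"pics/{n}.png",cv2.resize(f,None,fx=k,fy=k,interpolation=cv2.INTER_CUBIC))
def st():
    s=r.read_state();print({k:np.round(s[k],4).tolist() for k in("time","joint_positions","ee_pos","eef_rot","ft_force","width")});return s
def delta(target,yaw=None):
    """shift in tool axes (cm) and turn about tool z to target"""
    s=r.read_state();Rm=R.from_quat(s["eef_rot"])
    return np.round(Rm.inv().apply(np.asarray(target)-s["ee_pos"])*100,2)
E
python3 - <<'E'
from h import *
c=r.camera("top"); save(c,"top1",(190,140,480,310),2.7)
for n,z in (("jar",.102),("block",.08),("tray_white",.05),("tray_blue",.03),("board",.012),("pad",.005),("rack",.024),("white_glass",.05),("rusty_tin",.05),("whetstone",.02)):
    for d in r.search_frame(c,n)[:3]:
        l,t,ri,b=d["rect"]; p=w(c,(l+ri)/2,(t+b)/2,z); print(n,round(d["score"],2),np.round(d["rect"],1),np.round(p,3))
E
```

```text
jar 0.95 [348.  187.2 380.4 214.5] [ 0.52  -0.077  0.102]
jar 0.57 [346.5 261.4 377.2 287.5] [ 0.347 -0.071  0.102]
block 0.7 [297.9 185.2 318.8 213.7] [0.525 0.058 0.08 ]
tray_white 0.94 [321.9 181.3 346.8 222.8] [ 0.525 -0.008  0.05 ]
tray_blue 0.47 [330.8 175.2 341.  229.9] [ 0.528 -0.013  0.03 ]
board 0.62 [201.1 154.3 256.5 239.2] [0.541 0.272 0.012]
pad 0.92 [414.8 174.2 462.3 236.9] [ 0.529 -0.287  0.005]
rack 0.77 [289.1 169.8 386.2 238.7] [ 0.524 -0.017  0.024]
white_glass 0.67 [306.1  98.3 325.2 132.9] [0.758 0.045 0.05 ]
rusty_tin 0.87 [245.6 110.6 261.2 135.3] [0.735 0.21  0.05 ]
whetstone 0.6 [228.1 268.7 285.6 286.8] [0.332 0.186 0.02 ]
```

View pics/top1.png

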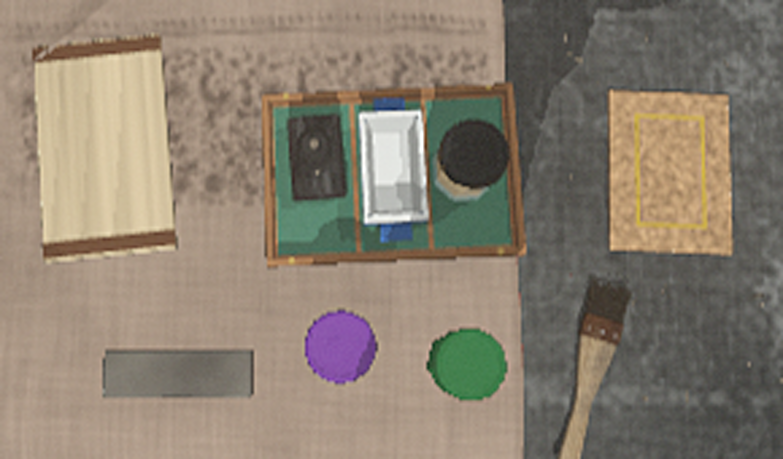

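The crop confirms it: the black-lidded jar with a pale glass body at crop (473,155) sits in the rack, while the green and purple ones are outside it. The block is at crop (317,157) and the trays at (393,167). Next I'll move the wrist camera above the rack.

```bash
python3 - <<'E'
from h import *
st(); print(delta([0.50,0.0,0.36]))
c=r.camera("wrist"); T=np.array(c["camera_from_world"]); o=-T[:3,:3].T@T[:3,3]
Rm=R.from_quat(r.read_state()["eef_rot"]); print("cam in tool",Rm.inv().apply(o-r.read_state()["ee_pos"]), Rm.inv().as_matrix()@T[:3,:3].T, c["fx"])
E
```

```text
{'time': 0.65, 'joint_positions': [1.1953, 0.3322, -0.0647, 1.4601, 0.0216, 1.3499, -0.0885], 'ee_pos': [0.216, -0.5865, 0.2336], 'eef_rot': [0.9845, 0.1755, 0.0, 0.0001], 'ft_force': [0.1835, 0.0383, 0.3957], 'width': 0.0869}
[ 46.92 -45.22 -12.64]
cam in tool [ 0.07021435 -0.00118716 -0.15145906] [[-1.11892244e-03 -9.66909731e-01 -2.55116288e-01]
 [ 9.99999342e-01 -1.14634578e-03 -4.11922579e-05]
 [-2.52622285e-04 -2.55116166e-01  9.66910377e-01]] 283.56285342408677
```

```bash
python3 -m jog '[[3.6,-3.5,-0.5,0,0,0,1],[3.6,-3.5,-0.5,0,0,0,1],[3.6,-3.5,-0.5,0,0,0,1],[3.6,-3.5,-0.5,0,0,0,1],[3.6,-3.5,-0.5,0,0,0,1],[3.6,-3.5,-0.5,0,0,0,1],[3.6,-3.5,-0.5,0,0,0,1],[3.6,-3.5,-0.5,0,0,0,1],[3.6,-3.5,-0.5,0,0,0,1],[3.6,-3.5,-0.5,0,0,0,1],[3.6,-3.5,-0.5,0,0,0,1],[3.6,-3.5,-0.5,0,0,0,1],[3.6,-3.5,-0.5,0,0,0,1],[0,0,0,0,0,-0.15,1],[0,0,0,0,0,-0.15,1],[0,0,0,0,0,-0.15,1],[0,0,0,0,0,-0.15,1],[0,0,0,0,0,-0.15,1],[0,0,0,0,0,-0.15,1],[0,0,0,0,0,-0.15,1]]'
python3 - <<'E'
from h import *
st()
c=r.camera("wrist"); save(c,"w1",None,1.2)
E
```

```text
time: 3.2
ee_pos: [0.498, 0.0022, 0.2987]
eef_rot: [0.762, 0.647, 0.0, 0.0]
ft_force: [0.3, 0.5, 0.3]
width: 0.087
{'time': 3.2, 'joint_positions': [0.5972, 0.0686, -0.7187, 1.6525, 0.0458, 1.4372, -0.2895], 'ee_pos': [0.498, 0.0022, 0.2987], 'eef_rot': [0.7624, 0.6472, 0.0001, 0.0002], 'ft_force': [0.2672, 0.4677, 0.2914], 'width': 0.087}
```

View pics/w1.png

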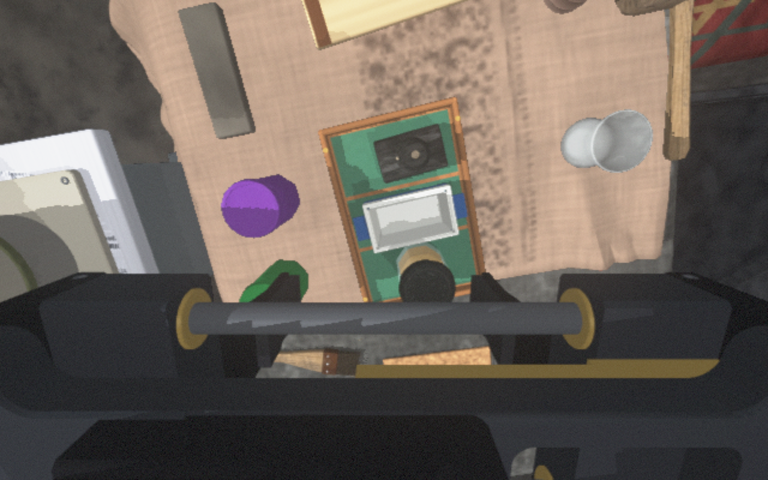

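The wrist view shows the block knob at (415,155), the white tray at (412,218) and the jar lid at (427,280), partly behind the gripper. I'll shift about 9 cm so the whole rack shows.

```bash
python3 -m jog '[[-4.5,0,0,0,0,-0.08,1],[-4.5,0,0,0,0,-0.08,1],[0,-2.5,0,0,0,0,1],[0,0,0,0,0,0,1]]'
python3 - <<'E'
from h import *
st()
c=r.camera("wrist"); save(c,"w2",(160,60,480,300),2.5)
cv2.imwrite("pics/raw_w2.png",c["frame"][:,:,::-1]); 
import pickle; pickle.dump({k:c[k] for k in c},open("w2.pkl","wb"))
c=r.camera("top"); pickle.dump(dict(c),open("t2.pkl","wb"))
E
```

```text
time: 3.75
ee_pos: [0.4607, -0.0873, 0.2989]
eef_rot: [0.711, 0.703, -0.0, 0.001]
ft_force: [1.1, 0.1, 0.0]
width: 0.0868
{'time': 3.75, 'joint_positions': [0.7343, -0.015, -0.6291, 1.7205, -0.0079, 1.4328, 0.0945], 'ee_pos': [0.4607, -0.0873, 0.2989], 'eef_rot': [0.7113, 0.7029, -0.0002, 0.0005], 'ft_force': [1.0967, 0.1085, 0.0147], 'width': 0.0868}
```

View pics/w2.png

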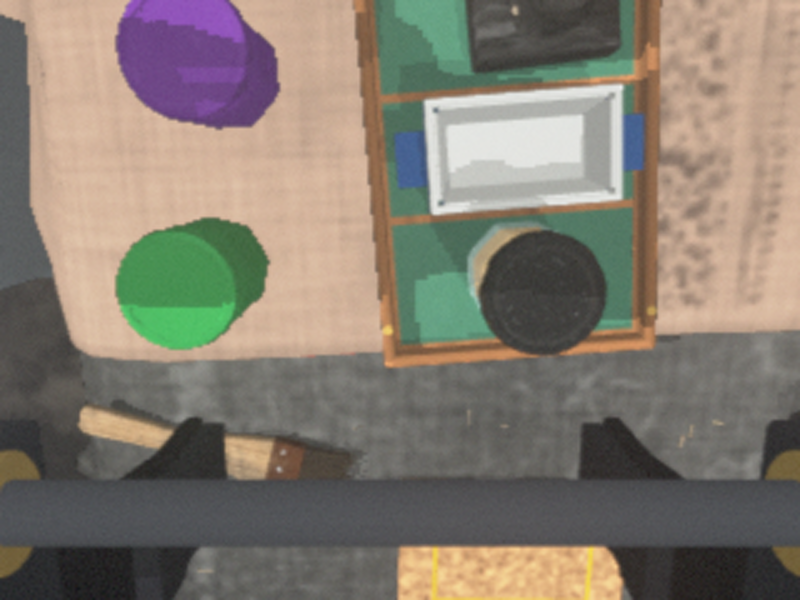

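```bash
python3 - <<'E'
import pickle
from h import *
c=pickle.load(open("w2.pkl","rb")); f=c["frame"].astype(int)
save(c,"w2b",(300,0,460,130),5)
g=lambda u,v:(u/2.5+160-.3,v/2.5+60-.3)
print("tray rim corners z=.058"); P=[w(c,*g(u,v),.058) for u,v in((425,99),(623,84),(624,201),(432,214))]
for p in P: print(np.round(p,4))
P=np.array(P); print("ctr",P.mean(0), "len",np.linalg.norm(P[1]-P[0]),np.linalg.norm(P[2]-P[1]),"ang",[np.degrees(np.arctan2(*(b-a)[[1,0]])) for a,b in((P[0],P[1]),(P[3],P[2]))])
# lid
roi=f[130:215,330:420]; m=(roi.sum(2)<190).astype(np.uint8)
n,l,s,ce=cv2.connectedComponentsWithStats(m); i=1+np.argmax(s[1:,4]); print("lid comp",s[i],ce[i]+[330,130])
m=(l==i).astype(np.uint8);cn=max(cv2.findContours(m,0,1)[0],key=len)[:,0]+[330,130]
Q=np.array([w(c,u,v,.102)[:2] for u,v in cn]); (x,y),rad=cv2.minEnclosingCircle((Q*1000).astype(np.float32)); print("lid",x,y,rad, Q.mean(0))
A=np.c_[2*Q,np.ones(len(Q))];sol=np.linalg.lstsq(A,(Q**2).sum(1),rcond=None)[0];print(sol[:2],np.sqrt(sol[2]+sol[:2]@sol[:2]))
for q in ((389,367),(655,348),(358,0)): print("rack",np.round(w(c,*g(*q),.024),4))
E
```

```text
tray rim corners z=.058
[0.4742 0.0175 0.058 ]
[0.5772 0.0235 0.058 ]
[ 0.5817 -0.0361  0.058 ]
[ 0.4777 -0.0416  0.058 ]
ctr [ 0.52768466 -0.00917285  0.058     ] len 0.10316485663721833 0.0597642163505737 ang [np.float64(3.3603932216386467), np.float64(3.068827108588237)]
lid comp [ 23  23  49  30 801] [377.74282147 167.60174782]
lid 531.3825073242188 -77.31542205810547 30.51443099975586 [ 0.5335018  -0.06887332]
[ 0.53195474 -0.06844882] 0.022433583961816442
rack [ 0.452  -0.1375  0.024 ]
rack [ 0.6174 -0.1274  0.024 ]
rack [0.4387 0.0722 0.024 ]
```

View pics/w2b.png

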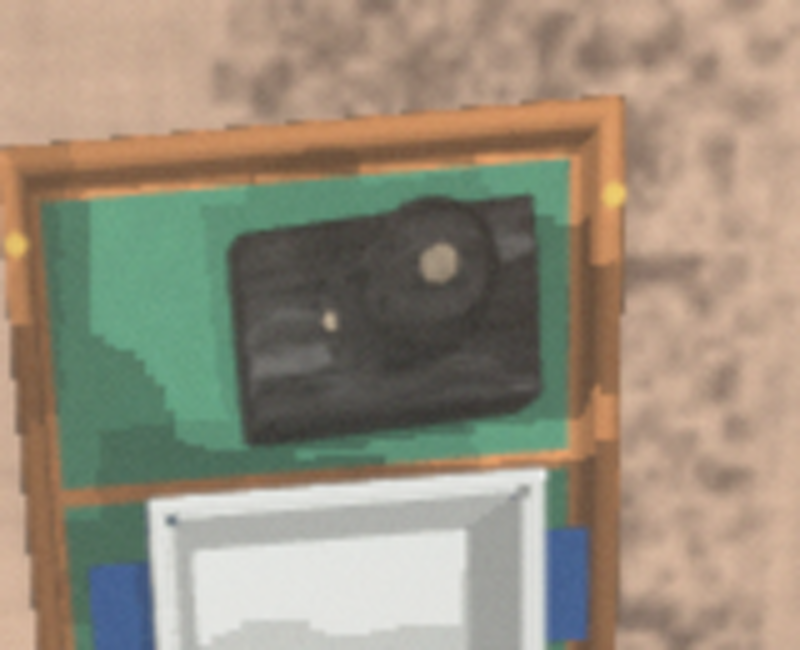

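```bash
python3 - <<'E'
import pickle
from h import *
c=pickle.load(open("w2.pkl","rb"))
g=lambda u,v:(u/2.5+160-.3,v/2.5+60-.3)
Q=np.array([w(c,*g(u,v),.102)[:2] for u,v in((480,295),(606,292),(543,230),(543,354),(498,248),(588,248),(588,336),(498,337))])
A=np.c_[2*Q,np.ones(len(Q))];sol=np.linalg.lstsq(A,(Q**2).sum(1),rcond=None)[0];print("lid",sol[:2],np.sqrt(sol[2]+sol[:2]@sol[:2]))
k=lambda u,v:(u/5+300-.4,v/5-.4)
print("dot",w(c,*k(438,262),.091))
for n,z,L in (("far top",.038,((237,238),(530,197))),("near bottom",.008,((248,443),(520,412))),("right bottom",.008,((540,395),)),("left far",.038,((232,245),)),("right top far",.038,((536,197),))):
    p=[w(c,*k(*q),z) for q in L]; print(n,np.round(p,4).tolist(), np.degrees(np.arctan2(*(p[-1]-p[0])[[1,0]])))
# predicted projection overlay for checking block at guess
t=pickle.load(open("t2.pkl","rb")); save(t,"t2",(280,165,395,245),7)
E
```

```text
lid [ 0.53092215 -0.07836801] 0.031400855571178804
dot [0.53949061 0.06517291 0.091     ]
far top [[0.4979, 0.0836, 0.038], [0.5743, 0.0923, 0.038]] 6.505136715525982
near bottom [[0.5043, 0.0367, 0.008], [0.5832, 0.0441, 0.008]] 5.369617969312914
right bottom [[0.5887, 0.0486, 0.008]] 0.0
left far [[0.4966, 0.0819, 0.038]] 0.0
right top far [[0.5759, 0.0923, 0.038]] 0.0
```

View pics/t2.png

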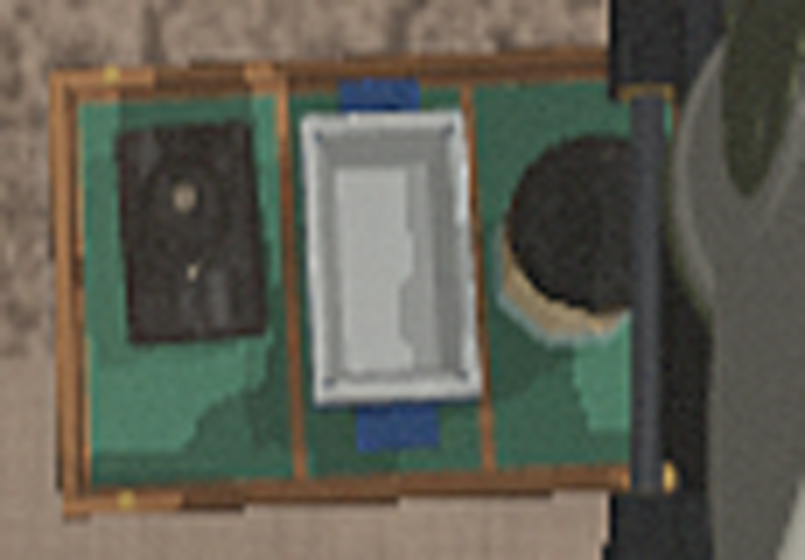

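The crops show the lid circle fitted at (0.531, -0.078) with r = 31.4 mm, and the tray centre at (0.5277, -0.0092) with yaw 3.2°. The block knob is at about (0.540, 0.065) with yaw about 6°. Next is the jar, starting above it.

```bash
python3 -m jog '[[0.9,3.5,4,0,0,0,1],[0,3.5,4,0,0,0,1],[0,0,4,0,0,0,1],[0,0,0,0,0,0,1],[0,0,0,0,0,0,1]]' 20
python3 - <<'E'
from h import *
st(); print(delta([0.531,-0.0782,0.0885]))
c=r.camera("wrist"); save(c,"w3",(200,100,440,280),3.2)
E
```

```text
time: 4.47
ee_pos: [0.5324, -0.0781, 0.1802]
eef_rot: [0.71, 0.704, 0.001, 0.001]
ft_force: [-0.2, -0.2, 0.1]
width: 0.0868
{'time': 4.475, 'joint_positions': [0.647, 0.2418, -0.6665, 1.7359, 0.1588, 1.2165, -0.0684], 'ee_pos': [0.5324, -0.0781, 0.1802], 'eef_rot': [0.7099, 0.7043, 0.0006, 0.0007], 'ft_force': [-0.1995, -0.2347, 0.1219], 'width': 0.0868}
[-0.01 -0.16  9.17]
```

View pics/w3.png

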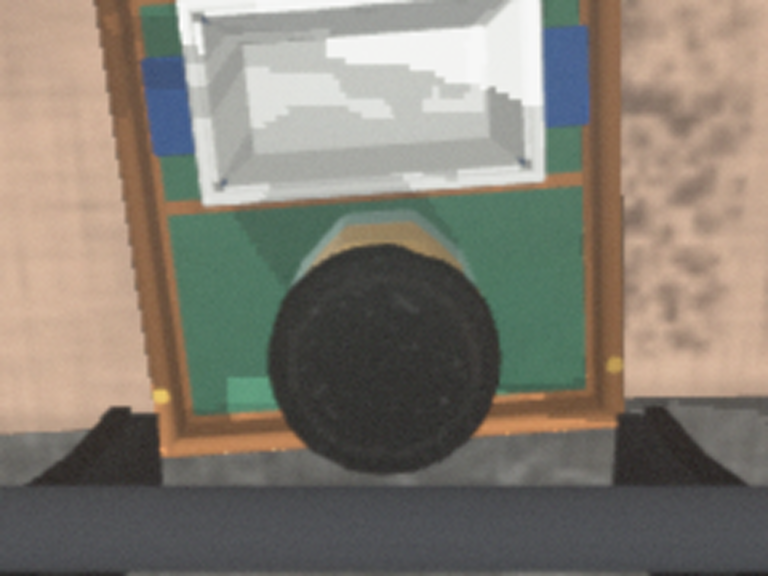

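The lid is at (384,357) in the crop, with the fingers evenly either side at 162 and 615. I'll descend and grip.

```bash
python3 - <<'E'
from h import *
c=r.camera("wrist"); print(w(c,384/3.2+199.7,357/3.2+99.7,.102))
E
python3 -m jog '[[0,-0.12,3,0,0,0,1],[0,0,3,0,0,0,1],[0,0,2,0,0,0,1],[0,0,1.2,0,0,0,1],[0,0,0,0,0,0,1],[0,0,0,0,0,0,1]]' 20
```

```text
[ 0.5321653 -0.0768201  0.102    ]
time: 5.32
ee_pos: [0.5311, -0.0785, 0.0877]
eef_rot: [0.71, 0.704, 0.0, 0.001]
ft_force: [0.8, 0.7, -0.5]
width: 0.0872
```

```bash
python3 -m jog '[[0,0,0,0,0,0,-1],[0,0,0,0,0,0,-1],[0,0,0,0,0,0,-1],[0,0,0,0,0,0,-1],[0,0,0,0,0,0,-1],[0,0,0,0,0,0,-1]]' 25
python3 - <<'E'
from h import *
st()
E
python3 -m jog '[[0,0,-0.5,0,0,0,-1],[0,0,-1.5,0,0,0,-1],[0,0,-2,0,0,0,-1],[0,0,-3,0,0,0,-1],[0,0,-3,0,0,0,-1],[0,0,0,0,0,0,-1]]'
python3 - <<'E'
from h import *
st(); c=r.camera("wrist"); save(c,"w4",None,1)
c=r.camera("top"); save(c,"t4",(150,90,480,300),2.4)
E
```

```text
time: 6.08
ee_pos: [0.5307, -0.0784, 0.0868]
eef_rot: [0.71, 0.704, 0.0, 0.0]
ft_force: [2.5, 0.3, 1.6]
width: 0.0621
{'time': 6.075, 'joint_positions': [0.6166, 0.3441, -0.6431, 1.8348, 0.237, 1.0392, -0.1274], 'ee_pos': [0.5307, -0.0784, 0.0868], 'eef_rot': [0.7099, 0.7043, 0.0002, 0.0003], 'ft_force': [2.5019, 0.2894, 1.6214], 'width': 0.0621}
time: 6.82
ee_pos: [0.5315, -0.0783, 0.1892]
eef_rot: [0.71, 0.704, 0.001, 0.002]
ft_force: [-0.5, -0.2, -4.1]
width: 0.0621
{'time': 6.825, 'joint_positions': [0.6528, 0.2302, -0.6702, 1.7287, 0.1522, 1.2308, -0.0629], 'ee_pos': [0.5315, -0.0783, 0.1892], 'eef_rot': [0.7099, 0.7043, 0.001, 0.0019], 'ft_force': [-0.4984, -0.2478, -4.0866], 'width': 0.0621}
```

View pics/w4.png

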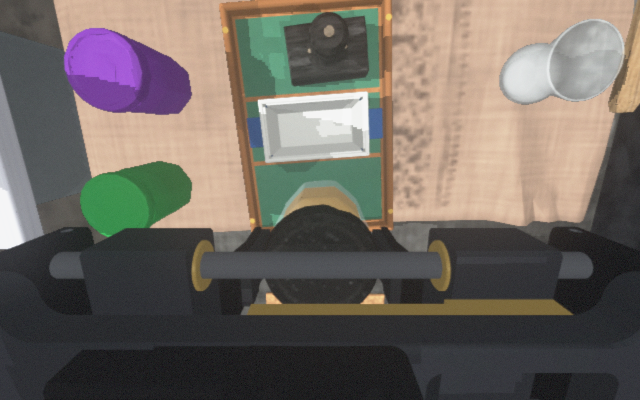

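View pics/t4.png

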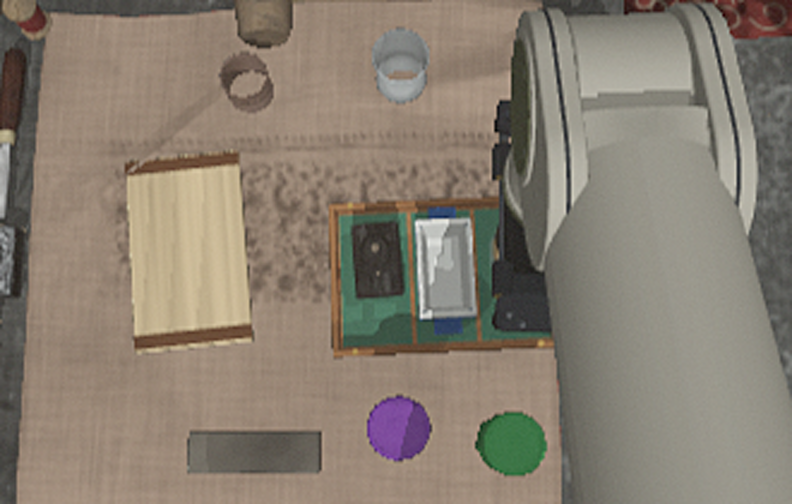

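The jar is held (width 62 mm, about 4 N load), and the trays and block are unchanged. I'll work out the board corners for the place spots.

```bash
python3 - <<'E'
from h import *
c=r.camera("top")
P=np.array([w(c,u/2.4+149.8,v/2.4+89.8,.012) for u,v in((127,172),(240,153),(253,342),(135,350))]);print(P,P.mean(0))
print(delta([0.48,0.272,0.22]))
E
```

```text
[[0.6373351  0.3493156  0.012     ]
 [0.66193405 0.22247169 0.012     ]
 [0.447789   0.19691348 0.012     ]
 [0.43666278 0.32514276 0.012     ]] [0.54593023 0.27346088 0.012     ]
[35.   -5.25 -3.43]
```

```bash
python3 -m jog '[[0,0,-3.2,0,0,0,-1],[4.3,-0.5,0,0,0,0,-1],[4.3,-0.6,0,0,0,0,-1],[4.3,-0.6,0,0,0,0,-1],[4.3,-0.6,0,0,0,0,-1],[4.3,-0.6,0,0,0,0,-1],[4.3,-0.6,0,0,0,0,-1],[4.3,-0.5,0,0,0,0,-1],[4.3,-0.5,0,0,0,0,-1],[0,0,0,0,0,0,-1],[0,0,0,0,0,0,-1]]'
python3 - <<'E'
from h import *
st(); print(delta([0.487,0.266,0.0915]))
c=r.camera("wrist"); save(c,"w5",None,1)
E
```

```text
time: 8.35
ee_pos: [0.4878, 0.2653, 0.2173]
eef_rot: [0.71, 0.704, -0.001, -0.0]
ft_force: [-0.3, -0.8, -4.1]
width: 0.0621
{'time': 8.35, 'joint_positions': [0.1593, 0.3038, -0.8795, 1.6336, 0.2399, 1.3199, -0.7662], 'ee_pos': [0.4878, 0.2653, 0.2173], 'eef_rot': [0.7099, 0.7043, -0.001, -0.0002], 'ft_force': [-0.2949, -0.8276, -4.0517], 'width': 0.0621}
[ 0.08 -0.05 12.58]
```

View pics/w5.png

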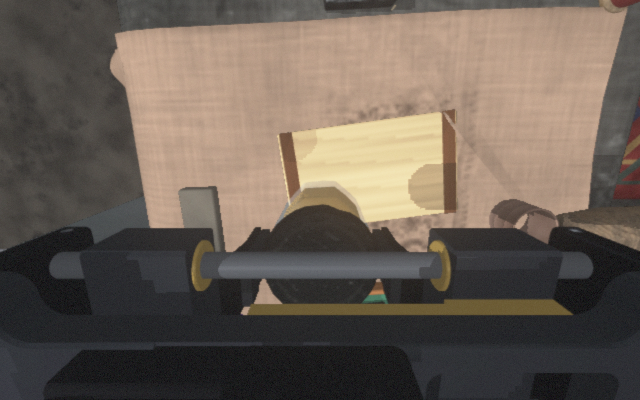

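```bash
python3 -m jog '[[0,0,3,0,0,0,-1],[0,0,3,0,0,0,-1],[0,0,3,0,0,0,-1],[0,0,2,0,0,0,-1],[0,0,1,0,0,0,-1],[0,0,0.4,0,0,0,-1],[0,0,0,0,0,0,-1],[0,0,0,0,0,0,-1]]'
```

```text
time: 9.4
ee_pos: [0.4885, 0.2663, 0.0953]
eef_rot: [0.71, 0.704, 0.001, 0.0]
ft_force: [0.2, 1.3, -3.6]
width: 0.0622
```

```bash
python3 -m jog '[[0,0,0.15,0,0,0,-1],[0,0,0,0,0,0,-1],[0,0,0,0,0,0,-1]]'
```

```text
time: 9.78
ee_pos: [0.4881, 0.266, 0.0931]
eef_rot: [0.71, 0.704, 0.0, 0.0]
ft_force: [0.6, -0.4, -3.6]
width: 0.0622
```

```bash
python3 -m jog '[[0,0,0.15,0,0,0,-1],[0,0,0,0,0,0,-1],[0,0,0,0,0,0,-1]]'; python3 -m jog '[[0,0,0.1,0,0,0,-1],[0,0,0,0,0,0,-1],[0,0,0,0,0,0,-1]]'
```

```text
time: 10.15
ee_pos: [0.4881, 0.266, 0.0915]
eef_rot: [0.71, 0.704, -0.0, 0.0]
ft_force: [-0.0, 0.1, -3.8]
width: 0.062
time: 10.52
ee_pos: [0.4883, 0.2661, 0.0908]
eef_rot: [0.71, 0.704, 0.0, 0.0]
ft_force: [-0.3, -0.0, 1.5]
width: 0.0619
```

Contact at z = 0.0908, exactly the 4 mm higher than expected. I'll release, rise, and go above the block knob.

```bash
python3 -m jog '[[0,0,0,0,0,0,1],[0,0,0,0,0,0,1],[0,0,0,0,0,0,1],[0,0,0,0,0,0,1],[0,0,-2,0,0,0,1],[0,0,-3,0,0,0,1],[0,0,-5,0,0,0,1],[-4,1,-1,0,0,0,1],[-4,1,0,0,0,0,1],[-4,1,0,0,0,0,1],[-4,1,0,0,0,0,1],[-4,1.2,0,0,0,0,1],[0,0,0,0,0,0,1],[0,0,0,0,0,0,1]]'
python3 - <<'E'
from h import *
st(); print(delta([0.540,0.065,0.065]))
c=r.camera("wrist"); save(c,"w6",(200,100,440,280),3.2)
c=r.camera("top"); save(c,"t6",(150,90,480,300),2.4)
E
```

```text
time: 12.28
ee_pos: [0.5385, 0.0664, 0.2016]
eef_rot: [0.71, 0.704, 0.001, 0.0]
ft_force: [-0.2, 0.7, -0.1]
width: 0.0875
{'time': 12.275, 'joint_positions': [0.4796, 0.2591, -0.7905, 1.6924, 0.1917, 1.269, -0.3588], 'ee_pos': [0.5385, 0.0664, 0.2016], 'eef_rot': [0.7097, 0.7045, 0.0005, 0.0002], 'ft_force': [-0.1906, 0.657, -0.114], 'width': 0.0875}
[-0.15  0.14 13.66]
```

View pics/w6.png

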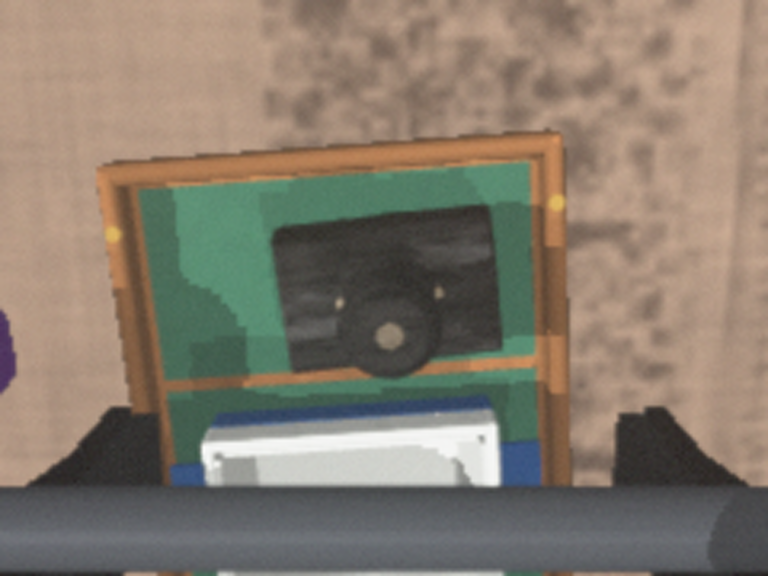

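View pics/t6.png

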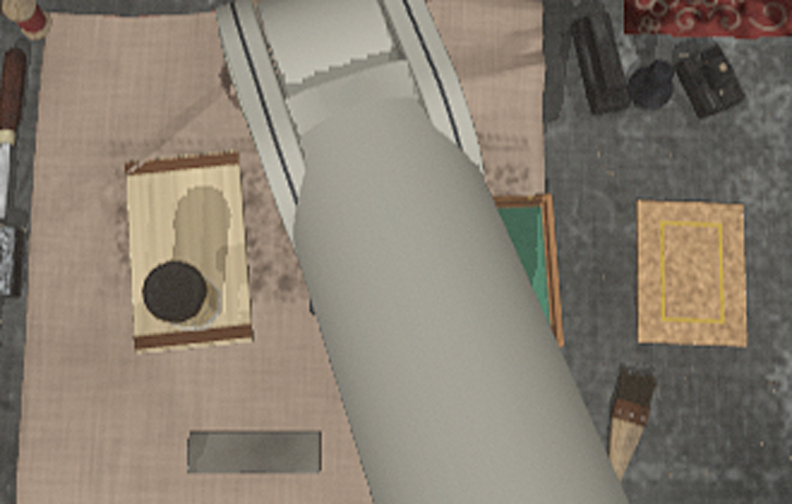

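The jar stands on the board at (175,292) in the top view. In the wrist crop the block's knob dot is at (390,335) and its base screws are at (340,303) and (438,292).

```bash
python3 - <<'E'
from h import *
c=r.camera("wrist"); g=lambda u,v:(u/3.2+199.7,v/3.2+99.7)
print("dot",w(c,*g(390,335),.091))
a=w(c,*g(340,303),.038);b=w(c,*g(438,292),.038);print(a,b,(a+b)/2,np.degrees(np.arctan2(*(b-a)[[1,0]])))
P=[w(c,*g(u,v),.038) for u,v in((275,232),(489,207))];print(P,np.degrees(np.arctan2(*(P[1]-P[0])[[1,0]])))
P=[w(c,*g(u,v),.038) for u,v in((291,372),(500,350))];print(P,np.degrees(np.arctan2(*(P[1]-P[0])[[1,0]])))
c=r.camera("side"); save(c,"s6",(270,150,390,240),6)
E
```

```text
dot [0.53941469 0.06593729 0.091     ]
[0.52180819 0.06330402 0.038     ] [0.55670141 0.06706596 0.038     ] [0.5392548  0.06518499 0.038     ] 6.1534485977747195
[array([0.49963148, 0.08893755, 0.038     ]), array([0.57416676, 0.0971326 , 0.038     ])] 6.274384117623379
[array([0.50347353, 0.03765978, 0.038     ]), array([0.57926213, 0.04543597, 0.038     ])] 5.858258216464863
```

View pics/s6.png

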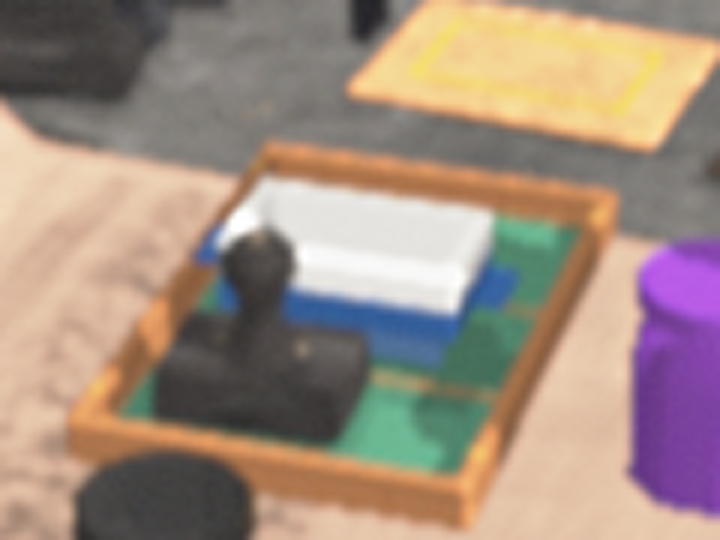

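The side view shows a pear-shaped knob, widest about 18 mm below its top. I'll grip with the TCP at z ≈ 0.063.

```bash
python3 -m jog '[[-0.05,0.1,4,0,0,0,1],[0,0,4,0,0,0,1],[0,0,3,0,0,0,1],[0,0,2,0,0,0,1],[0,0,0.8,0,0,0,1],[0,0,0,0,0,0,1],[0,0,0,0,0,0,1]]' 12; python3 -m jog '[[0,0,0,0,0,0,-1],[0,0,0,0,0,0,-1],[0,0,0,0,0,0,-1],[0,0,0,0,0,0,-1],[0,0,0,0,0,0,-1],[0,0,0,0,0,0,-1],[0,0,0,0,0,0,-1]]' 12
```

```text
time: 13.35
ee_pos: [0.5402, 0.0652, 0.0636]
eef_rot: [0.71, 0.704, 0.001, 0.001]
ft_force: [0.6, 0.5, -0.4]
width: 0.0869
time: 14.22
ee_pos: [0.5394, 0.065, 0.0625]
eef_rot: [0.71, 0.704, -0.0, -0.0]
ft_force: [0.4, 0.1, -0.1]
width: 0.036
```

```bash
python3 -m jog '[[0,0,-0.5,0,0,0,-1],[0,0,-1.5,0,0,0,-1],[0,0,-3,0,0,0,-1],[0,0,-4,0,0,0,-1],[0,0,-4,0,0,0,-1],[4.3,1.2,0,0,0,0,-1],[4.3,1.2,0,0,0,0,-1],[4.3,1.3,0,0,0,0,-1],[4.3,1.3,0,0,0,0,-1],[4.3,1.2,0,0,0,0,-1],[0,0,0,0,0,0,-1],[0,0,0,0,0,0,-1]]'
python3 - <<'E'
from h import *
st(); print(delta([0.602,0.28,0.0665]))
c=r.camera("wrist"); save(c,"w7",None,1)
c=r.camera("top"); save(c,"t7",(150,90,480,300),2.4)
E
```

```text
time: 15.72
ee_pos: [0.6033, 0.2792, 0.1931]
eef_rot: [0.71, 0.704, 0.0, 0.0]
ft_force: [0.4, -1.5, -1.2]
width: 0.0362
{'time': 15.725, 'joint_positions': [0.0367, 0.5601, -0.7872, 1.3659, 0.3941, 1.3748, -0.7567], 'ee_pos': [0.6033, 0.2792, 0.1931], 'eef_rot': [0.7099, 0.7043, 0.0, 0.0002], 'ft_force': [0.4248, -1.5443, -1.1737], 'width': 0.0362}
[ 0.08 -0.13 12.66]
```

View pics/w7.png

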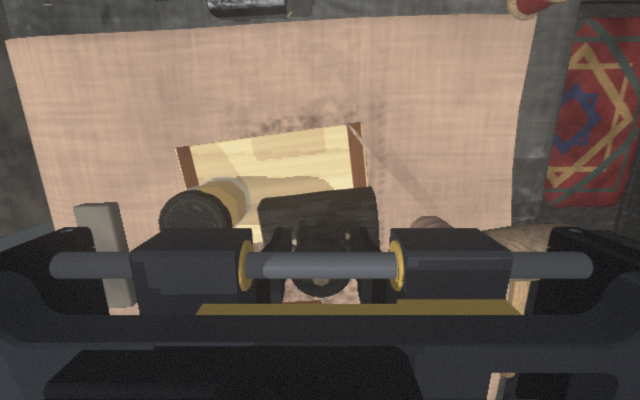

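View pics/t7.png

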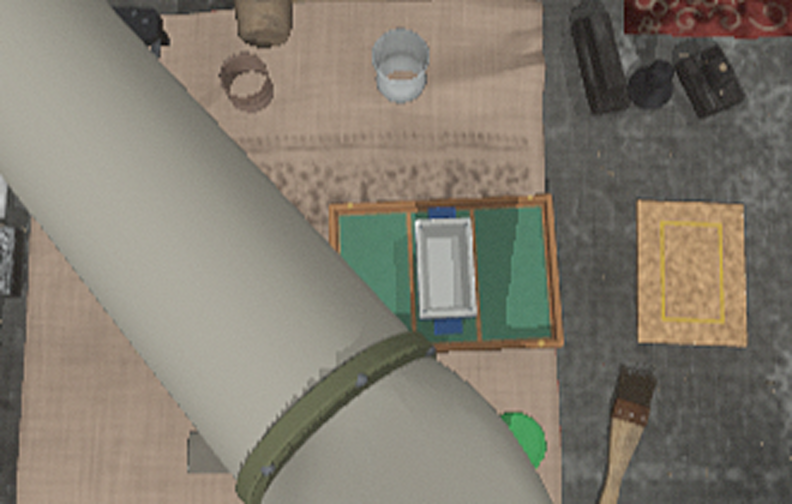

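The block hangs level and the rack's outer bays are empty. I'll lower it onto the board.

```bash
python3 -m jog '[[0,-0.1,4,0,0,0,-1],[0,0,4,0,0,0,-1],[0,0,2.5,0,0,0,-1],[0,0,1.2,0,0,0,-1],[0,0,0.4,0,0,0,-1],[0,0,0,0,0,0,-1],[0,0,0,0,0,0,-1]]';python3 -m jog '[[0,0,0.2,0,0,0,-1],[0,0,0.1,0,0,0,-1],[0,0,0,0,0,0,-1],[0,0,0,0,0,0,-1]]'
```

```text
time: 16.7
ee_pos: [0.6027, 0.2798, 0.0726]
eef_rot: [0.71, 0.704, 0.001, 0.0]
ft_force: [-0.3, 0.8, -1.5]
width: 0.0362
time: 17.2
ee_pos: [0.6022, 0.2795, 0.0686]
eef_rot: [0.71, 0.704, 0.0, 0.0]
ft_force: [-0.0, 0.8, -1.0]
width: 0.0363
```

```bash
python3 -m jog '[[0,0,0.15,0,0,0,-1],[0,0,0,0,0,0,-1],[0,0,0,0,0,0,-1]]';python3 -m jog '[[0,0,0.1,0,0,0,-1],[0,0,0,0,0,0,-1],[0,0,0,0,0,0,-1]]'
```

```text
time: 17.58
ee_pos: [0.6022, 0.2796, 0.067]
eef_rot: [0.71, 0.704, -0.0, 0.0]
ft_force: [-0.3, 0.2, -1.0]
width: 0.0363
time: 17.95
ee_pos: [0.6023, 0.2794, 0.0665]
eef_rot: [0.71, 0.704, -0.0, 0.0]
ft_force: [-2.2, -2.6, 6.2]
width: 0.0364
```

Contact on the board at z = 0.0665. I'll release, retreat up, return over the tray, and turn the jaws across its width.

```bash
python3 -m jog '[[0,0,-0.05,0,0,0,1],[0,0,0,0,0,0,1],[0,0,0,0,0,0,1],[0,0,0,0,0,0,1],[0,0,-2,0,0,0,1],[0,0,-3,0,0,0,1],[0,0,-5,0,0,0,1],[0,0,-2,0,0,0,1],[-4.8,-1.2,0,0,0,0,1],[-4.8,-1.2,0,0,0,0,1],[-4.8,-1.3,0,0,0,0,1],[-4.8,-1.3,0,0,0,0,1],[-4.8,-1.3,0,0,0,0,1],[-4.8,-1.3,0,0,0,0,1],[0,0,0,0,0,0,1]]'
python3 -m jog '[[0,0,0,0,0,0.15,1],[0,0,0,0,0,0.15,1],[0,0,0,0,0,0.15,1],[0,0,0,0,0,0.15,1],[0,0,0,0,0,0.15,1],[0,0,0,0,0,0.15,1],[0,0,0,0,0,0.15,1],[0,0,0,0,0,0.15,1],[0,0,0,0,0,0.15,1],[0,0,0,0,0,0.15,1],[0,0,0,0,0,0,1],[0,0,0,0,0,0,1]]'
python3 - <<'E'
from h import *
s=st(); x,y,z,ww=s["eef_rot"]; print("yaw",2*np.degrees(np.arctan2(y,x))); print(delta([0.5277,-0.0092,0.2]))
c=r.camera("wrist"); save(c,"w8",(160,60,480,300),2.5)
c=r.camera("top"); save(c,"t8",(150,90,480,300),2.4)
E
```

```text
time: 19.82
ee_pos: [0.5232, -0.0123, 0.1869]
eef_rot: [0.712, 0.702, -0.001, 0.001]
ft_force: [0.8, 0.2, 0.4]
width: 0.0872
time: 21.32
ee_pos: [0.524, -0.0071, 0.1867]
eef_rot: [0.999, 0.034, 0.0, -0.0]
ft_force: [0.6, 0.4, -0.2]
width: 0.0871
{'time': 21.325, 'joint_positions': [0.488, 0.1961, -0.6225, 1.7629, 0.1212, 1.2208, -1.6709], 'ee_pos': [0.524, -0.0071, 0.1867], 'eef_rot': [0.9994, 0.0335, 0.0001, -0.0], 'ft_force': [0.6413, 0.3653, -0.1567], 'width': 0.0871}
yaw 3.843066415162145
[ 0.36  0.23 -1.33]
```

View pics/w8.png

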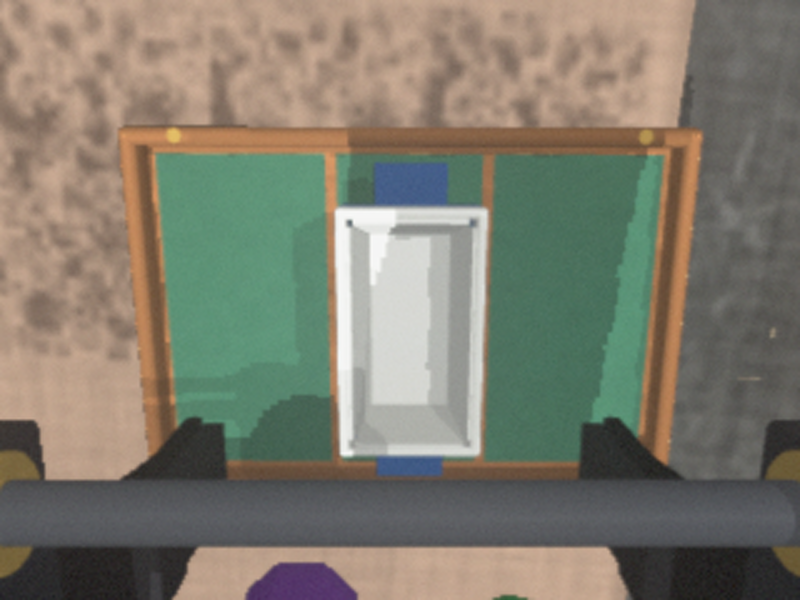

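View pics/t8.png

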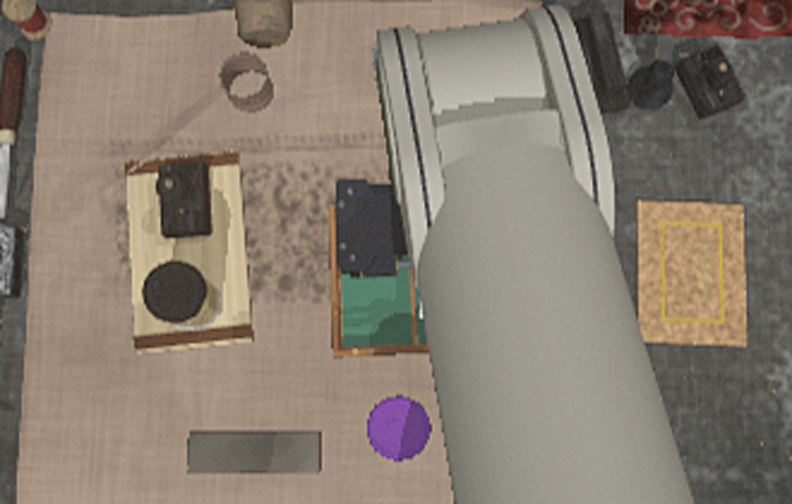

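Both items stand on the board. In the wrist crop the tray rim corners are (336,208), (488,208), (481,456) and (341,457), and the jaws straddle it.

```bash
python3 - <<'E'
from h import *
c=r.camera("wrist"); g=lambda u,v:(u/2.5+159.7,v/2.5+59.7)
P=np.array([w(c,*g(u,v),.058) for u,v in((336,207),(488,207),(481,456),(341,457))]);print(P,P.mean(0),np.linalg.norm(P[0]-P[1]),np.linalg.norm(P[1]-P[2]))
m=(P[0]+P[1]-P[2]-P[3])/2;print(np.degrees(np.arctan2(m[1],m[0])))
print(delta([*P.mean(0)[:2],0.0565]))
# blue tab references
for n,q in (("tab far",((375,163),(446,164))),("tab near",((377,474),(442,474)))):
    p=[w(c,*g(*k),.04) for k in q];print(n,np.round(p,4).tolist())
save(c,"w8ref",(160,60,480,300),2.5)
E
```

```text
[[ 0.57709266  0.02306713  0.058     ]
 [ 0.58087644 -0.0356917   0.058     ]
 [ 0.47742947 -0.04257214  0.058     ]
 [ 0.47315469  0.01673842  0.058     ]] [ 0.52713832 -0.00961457  0.058     ] 0.05888052669720138 0.10367553445646621
3.6444665064128894
[ 0.31  0.22 13.01]
tab far [[0.5946, 0.0096, 0.04], [0.596, -0.0192, 0.04]]
tab near [[0.4582, 0.0012, 0.04], [0.4601, -0.0283, 0.04]]
```

```bash
python3 -m jog '[[0.3,0.2,3,0,0,0,1],[0,0,3,0,0,0,1],[0,0,3,0,0,0,1],[0,0,2,0,0,0,1],[0,0,1,0,0,0,1],[0,0,0.6,0,0,0,1],[0,0,0,0,0,0,1],[0,0,0,0,0,0,1],[0,0,0,0,0,0,1]]' 12
python3 - <<'E'
from h import *
st();print(delta([0.5271,-0.0096,0.0565]))
c=r.camera("wrist"); save(c,"w9",(160,60,480,300),2.5)
E
```

```text
time: 22.6
ee_pos: [0.5274, -0.0096, 0.0611]
eef_rot: [1.0, 0.031, 0.0, 0.0]
ft_force: [-0.3, 0.1, 0.1]
width: 0.0868
{'time': 22.6, 'joint_positions': [0.4456, 0.351, -0.5908, 1.8792, 0.2332, 0.9791, -1.7561], 'ee_pos': [0.5274, -0.0096, 0.0611], 'eef_rot': [0.9995, 0.0314, 0.0005, 0.0001], 'ft_force': [-0.2838, 0.1249, 0.1185], 'width': 0.0868}
[-0.03 -0.01  0.46]
```

View pics/w9.png

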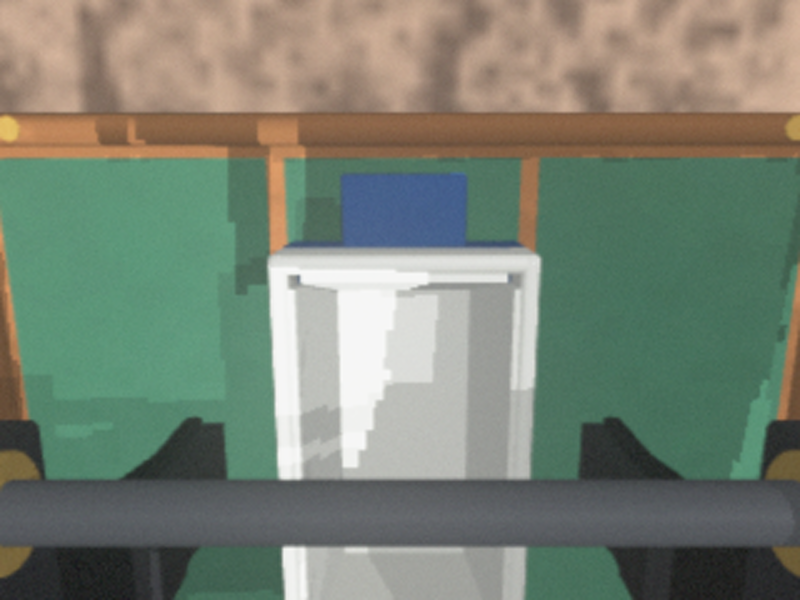

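The tray edges (279/528) sit centred between the fingers (224/581). I'll trim the height and grip.

```bash
python3 -m jog '[[0,0,0.3,0,0,0,1],[0,0,0,0,0,0,1],[0,0,0,0,0,0,1],[0,0,0,0,0,0,1]]' 12; python3 -m jog '[[0,0,0,0,0,0,-1],[0,0,0,0,0,0,-1],[0,0,0,0,0,0,-1],[0,0,0,0,0,0,-1],[0,0,0,0,0,0,-1],[0,0,0,0,0,0,-1]]' 12
```

```text
time: 23.15
ee_pos: [0.527, -0.0096, 0.0576]
eef_rot: [1.0, 0.031, 0.0, 0.0]
ft_force: [0.5, -0.6, 0.3]
width: 0.0872
time: 23.9
ee_pos: [0.527, -0.0096, 0.0576]
eef_rot: [1.0, 0.031, 0.0, 0.0]
ft_force: [-0.0, -0.4, 0.7]
width: 0.0595
```

```bash
python3 -m jog '[[0,0,-0.3,0,0,0,-1],[0,0,-0.4,0,0,0,-1],[0,0,-0.6,0,0,0,-1],[0,0,-0.8,0,0,0,-1],[0,0,-1,0,0,0,-1],[0,0,-2,0,0,0,-1],[0,0,-3,0,0,0,-1],[0,0,-4,0,0,0,-1],[0,0,0,0,0,0,-1],[0,0,0,0,0,0,-1]]' 12
python3 - <<'E'
from h import *
st()
c=r.camera("wrist"); save(c,"w10",None,1.2)
c=r.camera("side"); save(c,"s10",(200,60,440,240),3)
E
```

```text
time: 25.15
ee_pos: [0.5268, -0.0097, 0.1784]
eef_rot: [1.0, 0.031, -0.0, 0.0]
ft_force: [0.0, -0.3, -1.4]
width: 0.0599
{'time': 25.15, 'joint_positions': [0.489, 0.2109, -0.6222, 1.766, 0.1312, 1.2064, -1.6777], 'ee_pos': [0.5268, -0.0097, 0.1784], 'eef_rot': [0.9995, 0.0313, -0.0, 0.0001], 'ft_force': [0.0184, -0.3168, -1.3834], 'width': 0.0599}
```

View pics/w10.png

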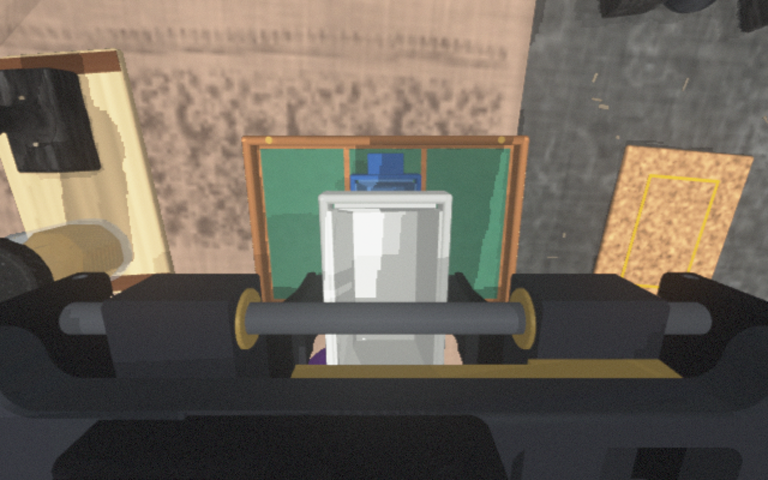

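View pics/s10.png

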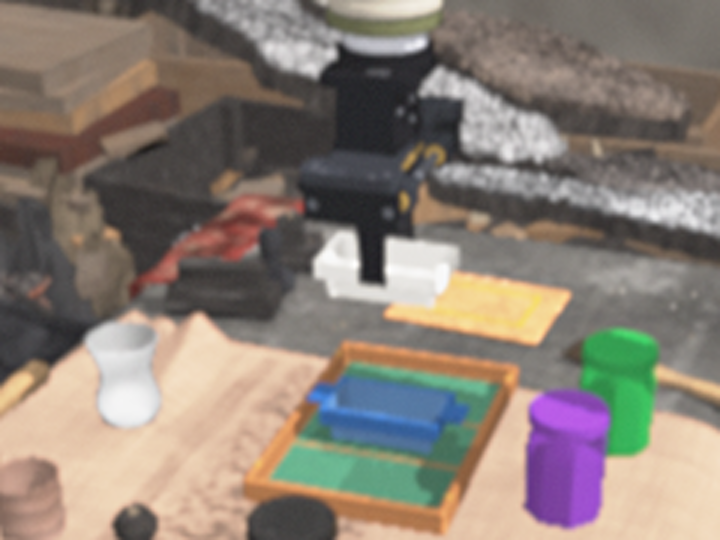

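The white tray is up alone, and the blue tray remains in the rack at (385,175) in the wrist view. Now I'll find the pad centre and angle.

```bash
python3 - <<'E'
from h import *
c=r.camera("top"); f=c["frame"]
save(c,"t11",(405,165,475,245),9)
hsv=cv2.cvtColor(f,cv2.COLOR_RGB2HSV)
m=cv2.inRange(hsv,(8,90,110),(32,255,255)); m[:, :400]=0; m[:,480:]=0; m[:165]=0;m[245:]=0
n,l,s,ce=cv2.connectedComponentsWithStats(cv2.morphologyEx(m,cv2.MORPH_CLOSE,np.ones((3,3))));i=1+np.argmax(s[1:,4]);print(s[i],ce[i])
pts=np.argwhere(l==i)[:,::-1].astype(float)
W=np.array([w(c,u,v,.005)[:2]*1000 for u,v in pts],np.float32);print(cv2.minAreaRect(W),W.mean(0))
E
```

```text
[ 415  173   46   61 2610] [437.86858238 203.17471264]
((535.8779907226562, -284.587890625), (118.99065399169922, 160.17303466796875), 88.79359436035156) [ 535.57513 -285.46732]
```

View pics/t11.png

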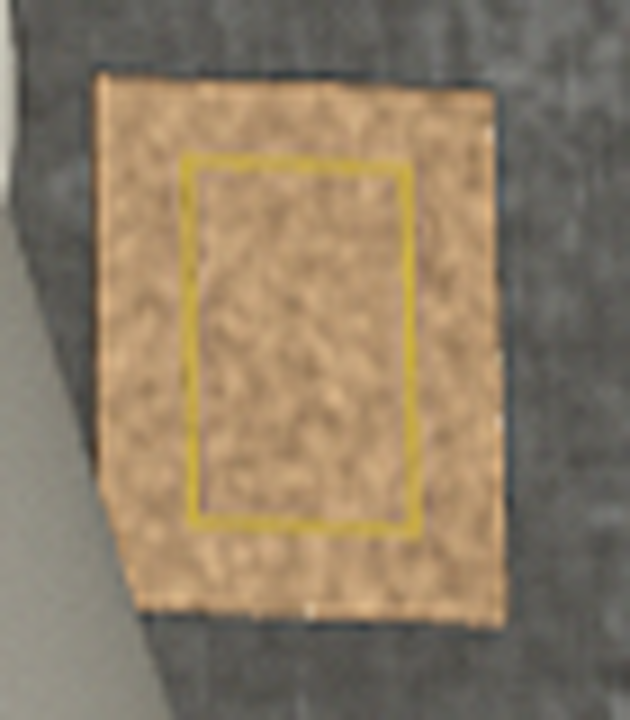

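```bash
python3 - <<'E'
from h import *
c=r.camera("top")
for L in (((188,162),(406,170),(414,530),(196,520)),((96,76),(495,92),(507,626),(104,606))):
    P=np.array([w(c,u/9+405-.45,v/9+165-.45,.005) for u,v in L]);print(P.mean(0),[np.degrees(np.arctan2(*(a-b)[[1,0]])) for a,b in((P[0],P[3]),(P[1],P[2]))],[np.linalg.norm(P[0]-P[1]),np.linalg.norm(P[1]-P[2])])
print(delta([0.535,-0.2865,0.178]))
E
```

```text
[ 0.53637087 -0.2858406   0.005     ] [np.float64(-0.7864503831739785), np.float64(-1.4889804642686795)] [np.float64(0.06503050179102776), np.float64(0.10830830971714342)]
[ 0.53567248 -0.28561535  0.005     ] [np.float64(-0.9005364656504015), np.float64(-1.7645297631830212)] [np.float64(0.11957774587408927), np.float64(0.1605213525228352)]
[-0.89 27.68 -0.04]
```

```bash
python3 -m jog '[[-0.1,4.6,0,0,0,0,-1],[-0.1,4.6,0,0,0,0,-1],[-0.2,4.6,0,0,0,0,-1],[-0.1,4.6,0,0,0,0,-1],[-0.1,4.6,0,0,0,0,-1],[-0.1,4.6,0,0,0,0,-1],[0,0,0,0,0,0.08,-1],[0,0,0,0,0,0,-1],[0,0,0,0,0,0,-1]]' 12
python3 - <<'E'
from h import *
s=st(); x,y,z,ww=s["eef_rot"]; print("yaw",2*np.degrees(np.arctan2(y,x)));print(delta([0.536,-0.286,0.0386]))
c=r.camera("wrist"); save(c,"w12",None,1.2)
E
```

```text
time: 26.48
ee_pos: [0.5375, -0.2846, 0.1783]
eef_rot: [1.0, -0.007, -0.0, -0.0]
ft_force: [0.2, 0.0, -2.1]
width: 0.0599
{'time': 26.475, 'joint_positions': [0.7579, 0.3648, -0.4344, 1.5622, 0.1585, 1.2503, -1.2864], 'ee_pos': [0.5375, -0.2846, 0.1783], 'eef_rot': [1.0, -0.0071, -0.0002, -0.0002], 'ft_force': [0.18, 0.0307, -2.0783], 'width': 0.0599}
yaw -0.8120204231199699
[-0.14  0.15 13.97]
```

View pics/w12.png

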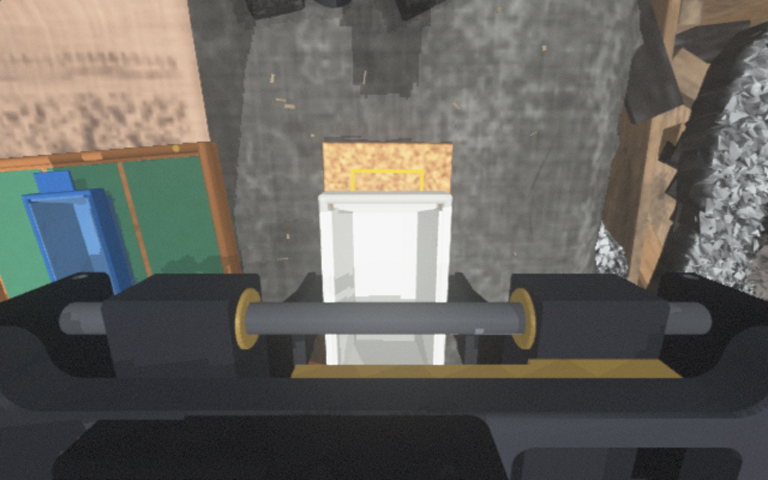

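```bash
python3 - <<'E'
from h import *
c=r.camera("wrist")
for q in ((323,142),(452,144),(351,171),(423,170)): print(np.round(w(c,q[0]/1.2-.1,q[1]/1.2-.1,.005),4))
E
python3 -m jog '[[-0.15,0.12,4,0,0,0,-1],[0,0,4,0,0,0,-1],[0,0,3,0,0,0,-1],[0,0,1.8,0,0,0,-1],[0,0,0.5,0,0,0,-1],[0,0,0,0,0,0,-1],[0,0,0,0,0,0,-1]]' 12
```

```text
[ 0.6171 -0.2277  0.005 ]
[ 0.6135 -0.346   0.005 ]
[ 0.5906 -0.2523  0.005 ]
[ 0.5905 -0.3197  0.005 ]
time: 27.45
ee_pos: [0.5366, -0.287, 0.0468]
eef_rot: [1.0, -0.009, 0.001, 0.001]
ft_force: [0.1, -0.1, -1.3]
width: 0.0602
```

```bash
python3 -m jog '[[0,0,0.4,0,0,0,-1],[0,0,0.2,0,0,0,-1],[0,0,0,0,0,0,-1],[0,0,0,0,0,0,-1]]' 12;python3 -m jog '[[0,0,0.15,0,0,0,-1],[0,0,0,0,0,0,-1],[0,0,0,0,0,0,-1]]' 12
```

```text
time: 27.95
ee_pos: [0.5359, -0.2867, 0.0396]
eef_rot: [1.0, -0.009, 0.0, 0.0]
ft_force: [-0.2, 0.2, -0.5]
width: 0.0602
time: 28.32
ee_pos: [0.536, -0.2868, 0.0386]
eef_rot: [1.0, -0.009, 0.0, 0.0]
ft_force: [-2.6, 0.5, 5.8]
width: 0.0597
```

Contact, with the tray at its expected height. I'll release, rise, and check.

```bash
python3 -m jog '[[0,0,-0.05,0,0,0,1],[0,0,0,0,0,0,1],[0,0,0,0,0,0,1],[0,0,0,0,0,0,1],[0,0,-2,0,0,0,1],[0,0,-3,0,0,0,1],[0,0,-4,0,0,0,1],[-5,0,-5,0,0,0,1],[-3,0,0,0,0,0,1],[0,0,0,0,0,0,1],[0,0,0,0,0,0,1]]'
python3 - <<'E'
from h import *
st()
c=r.camera("wrist"); save(c,"w13",(160,60,480,300),2.5)
E
```

```text
time: 29.7
ee_pos: [0.4623, -0.2853, 0.1736]
eef_rot: [1.0, -0.008, 0.001, 0.0]
ft_force: [-0.2, -0.1, -0.3]
width: 0.0869
{'time': 29.7, 'joint_positions': [0.8555, 0.2264, -0.4385, 1.7401, 0.1027, 1.1964, -1.1985], 'ee_pos': [0.4623, -0.2853, 0.1736], 'eef_rot': [1.0, -0.0085, 0.0006, 0.0003], 'ft_force': [-0.1908, -0.141, -0.3461], 'width': 0.0869}
```

View pics/w13.png

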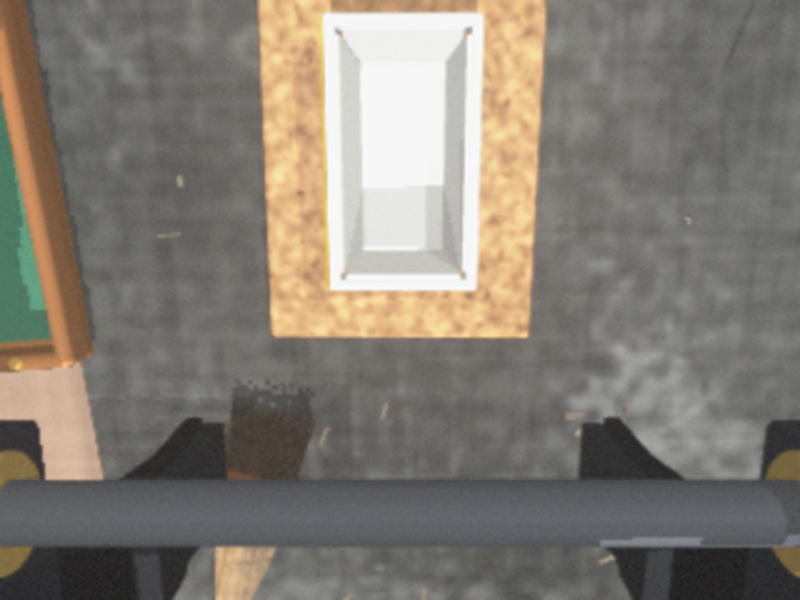

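```bash
python3 - <<'E'
from h import *
c=r.camera("wrist"); g=lambda u,v:(u/2.5+159.7,v/2.5+59.7)
P=np.array([w(c,*g(u,v),.039) for u,v in((323,14),(484,14),(477,291),(329,290))]);print(P,P.mean(0))
a,b=[w(c,*g(u,v),.005) for u,v in((271,338),(529,338))];m=(P[0]+P[1]-P[2]-P[3])/2; print(a,b,(a+b)/2,np.degrees(np.arctan2(m[1],m[0])))
print(delta([0.602,0.28,0.20]))
E
```

```text
[[ 0.58771013 -0.25655367  0.039     ]
 [ 0.58666732 -0.31611276  0.039     ]
 [ 0.48313937 -0.31447789  0.039     ]
 [ 0.48460725 -0.25424947  0.039     ]] [ 0.53553102 -0.28534845  0.039     ]
[ 0.45696873 -0.22273354  0.005     ] [ 0.45487037 -0.34229342  0.005     ] [ 0.45591955 -0.28251348  0.005     ] -1.092115603230654
[ 13.03 -56.72  -2.69]
```

The tray sits within about 1 mm of the pad centre and is aligned with it. Next I'll turn back to the earlier yaw and fetch the block.

```bash
python3 -m jog '[[0,0,-2.7,0,0,-0.14,1],[0,0,0,0,0,-0.14,1],[0,0,0,0,0,-0.14,1],[0,0,0,0,0,-0.14,1],[0,0,0,0,0,-0.14,1],[0,0,0,0,0,-0.14,1],[0,0,0,0,0,-0.14,1],[0,0,0,0,0,-0.14,1],[0,0,0,0,0,-0.14,1],[0,0,0,0,0,-0.14,1],[0,0,0,0,0,-0.18,1],[0,0,0,0,0,0,1],[0,0,0,0,0,0,1]]'
python3 - <<'E'
from h import *
s=st(); x,y,z,ww=s["eef_rot"]; print("yaw",2*np.degrees(np.arctan2(y,x)));print(delta([0.602,0.28,0.20]))
E
```

```text
time: 31.42
ee_pos: [0.4619, -0.2852, 0.1996]
eef_rot: [0.711, 0.703, 0.0, -0.0]
ft_force: [0.2, -0.4, 0.3]
width: 0.087
{'time': 31.425, 'joint_positions': [0.9999, 0.2274, -0.6038, 1.7002, 0.1345, 1.2561, 0.3547], 'ee_pos': [0.4619, -0.2852, 0.1996], 'eef_rot': [0.7112, 0.703, 0.0002, -0.0002], 'ft_force': [0.2298, -0.4149, 0.3142], 'width': 0.087}
yaw 89.33285582306375
[ 5.668e+01  1.335e+01 -1.000e-02]
```

```bash
python3 -m jog '[[4.7,1.1,0,0,0,0,1],[4.7,1.1,0,0,0,0,1],[4.7,1.1,0,0,0,0,1],[4.7,1.1,0,0,0,0,1],[4.7,1.1,0,0,0,0,1],[4.7,1.1,0,0,0,0,1],[4.7,1.1,0,0,0,0,1],[4.7,1.1,0,0,0,0,1],[4.7,1.1,0,0,0,0,1],[4.7,1.1,0,0,0,0,1],[4.7,1.1,0,0,0,0,1],[4.9,1.2,0,0,0,0,1],[0,0,0,0,0,0,1],[0,0,0,0,0,0,1]]'
python3 - <<'E'
from h import *
s=st(); x,y,z,ww=s["eef_rot"]; print("yaw",2*np.degrees(np.arctan2(y,x)));print(delta([0.6022,0.2795,0.0665]))
c=r.camera("wrist"); save(c,"w14",(160,60,480,300),2.5)
E
```

```text
time: 33.17
ee_pos: [0.5992, 0.2792, 0.1993]
eef_rot: [0.711, 0.704, -0.0, 0.0]
ft_force: [-0.9, -0.2, -1.0]
width: 0.0871
{'time': 33.175, 'joint_positions': [0.0573, 0.5589, -0.8215, 1.3671, 0.406, 1.3884, -0.7697], 'ee_pos': [0.5992, 0.2792, 0.1993], 'eef_rot': [0.7105, 0.7037, -0.0004, 0.0001], 'ft_force': [-0.8743, -0.1689, -1.0115], 'width': 0.0871}
yaw 89.44158774406468
[ 0.04  0.31 13.28]
```

View pics/w14.png

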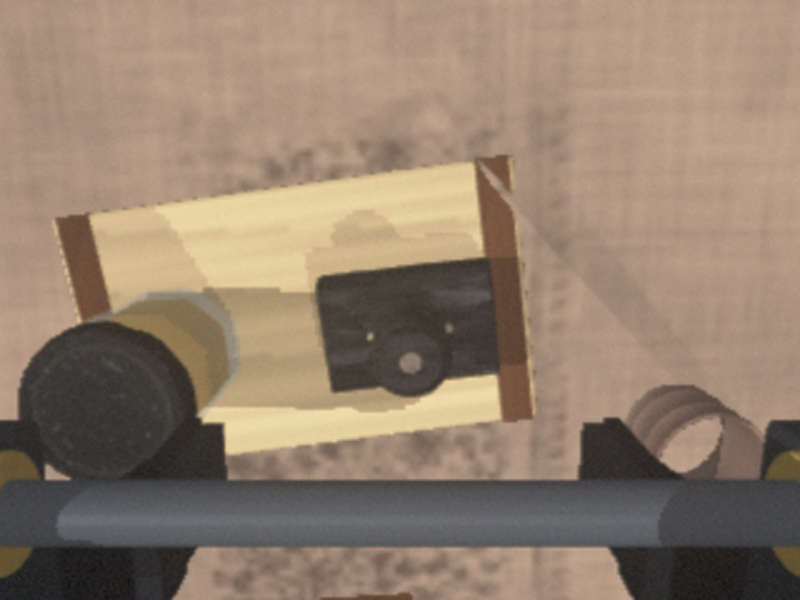

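```bash
python3 - <<'E'
from h import *
c=r.camera("wrist"); save(c,"w14b",(270,140,390,240),6.4)
g=lambda u,v:(u/2.5+159.7,v/2.5+59.7)
print("dot",w(c,*g(410,362),.095))
for q in (((370,337),(448,327)),((318,280),(490,259)),((333,391),(498,374))):
    p=[w(c,*g(*k),.042) for k in q];print(np.round(p,4).tolist(),np.degrees(np.arctan2(*(p[1]-p[0])[[1,0]])))
E
```

```text
dot [0.60252969 0.27850593 0.095     ]
[[0.5852, 0.2756, 0.042], [0.6201, 0.2798, 0.042]] 6.818345254909584
[[0.563, 0.3016, 0.042], [0.6382, 0.3099, 0.042]] 6.305152370081869
[[0.5677, 0.2505, 0.042], [0.6429, 0.2577, 0.042]] 5.472066173531477
```

View pics/w14b.png

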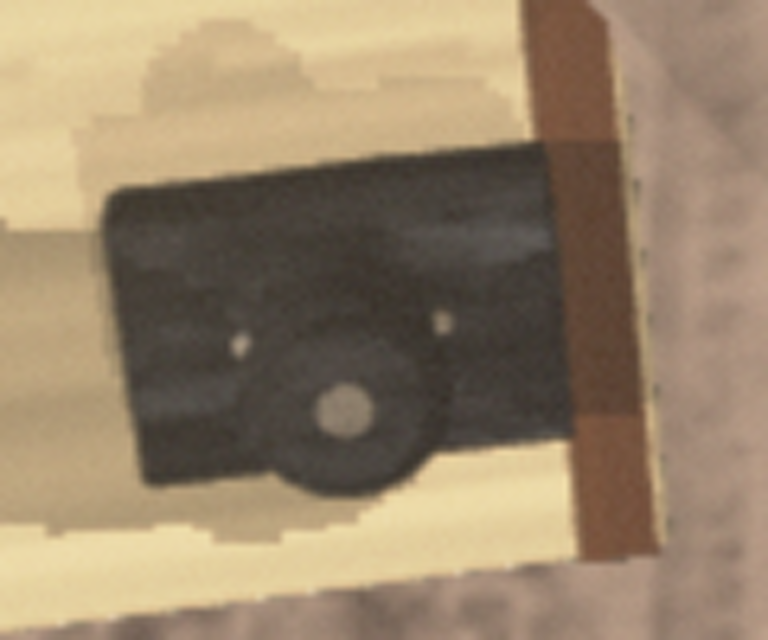

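The block is unchanged, at 6.2° against 6.1° before, with its knob at (0.6025, 0.2785). I'll grasp it.

```bash
python3 -m jog '[[0,0.3,3.5,0,0,0,1],[0,0,4,0,0,0,1],[0,0,3,0,0,0,1],[0,0,1.8,0,0,0,1],[0,0,0.8,0,0,0,1],[0,0,0,0,0,0,1],[0,0,0,0,0,0,1],[0,0,0,0,0,0,1]]' 12
python3 - <<'E'
from h import *
st();print(delta([0.6022,0.2794,0.0665]))
E
```

```text
time: 34.28
ee_pos: [0.6026, 0.2797, 0.0697]
eef_rot: [0.71, 0.704, 0.001, 0.0]
ft_force: [-0.5, 0.3, 0.2]
width: 0.087
{'time': 34.275, 'joint_positions': [0.0357, 0.6738, -0.7694, 1.49, 0.49, 1.1758, -0.8221], 'ee_pos': [0.6026, 0.2797, 0.0697], 'eef_rot': [0.71, 0.7042, 0.0006, 0.0003], 'ft_force': [-0.4849, 0.2921, 0.2359], 'width': 0.087}
[-0.03 -0.04  0.32]
```

```bash
python3 -m jog '[[0,0,0.2,0,0,0,1],[0,0,0,0,0,0,1],[0,0,0,0,0,0,1]]' 12;  python3 -m jog '[[0,0,0,0,0,0,-1],[0,0,0,0,0,0,-1],[0,0,0,0,0,0,-1],[0,0,0,0,0,0,-1],[0,0,0,0,0,0,-1],[0,0,0,0,0,0,-1],[0,0,0,0,0,0,-1]]' 12;
```

```text
time: 34.65
ee_pos: [0.6022, 0.2795, 0.0667]
eef_rot: [0.71, 0.704, -0.0, 0.0]
ft_force: [-0.2, -0.1, 0.2]
width: 0.087
time: 35.52
ee_pos: [0.6022, 0.2794, 0.0667]
eef_rot: [0.71, 0.704, -0.0, 0.0]
ft_force: [0.1, 0.0, -0.2]
width: 0.0366
```

```bash
python3 -m jog '[[0,0,-0.5,0,0,0,-1],[0,0,-1.5,0,0,0,-1],[0,0,-3,0,0,0,-1],[0,0,-4,0,0,0,-1],[0,0,-3,0,0,0,-1],[-4.3,-1.2,0,0,0,0,-1],[-4.3,-1.2,0,0,0,0,-1],[-4.3,-1.2,0,0,0,0,-1],[-4.3,-1.2,0,0,0,0,-1],[-4.3,-1.2,0,0,0,0,-1],[0,0,0,0,0,0,-1],[0,0,0,0,0,0,-1],[0,0,0,0,0,0,-1]]' 12
python3 - <<'E'
from h import *
s=st(); x,y,z,ww=s["eef_rot"]; print("yaw",2*np.degrees(np.arctan2(y,x)));print(delta([0.5394,0.065,0.0625]))
c=r.camera("wrist"); save(c,"w15",None,1)
E
```

```text
time: 37.15
ee_pos: [0.5406, 0.0665, 0.1872]
eef_rot: [0.709, 0.705, 0.0, -0.0]
ft_force: [0.1, -0.2, -1.5]
width: 0.036
{'time': 37.15, 'joint_positions': [0.5282, 0.2948, -0.8565, 1.703, 0.233, 1.2499, -0.3868], 'ee_pos': [0.5406, 0.0665, 0.1872], 'eef_rot': [0.7092, 0.705, 0.0004, -0.0], 'ft_force': [0.1249, -0.1902, -1.4952], 'width': 0.036}
yaw 89.66270221679295
[-0.16 -0.12 12.47]
```

View pics/w15.png

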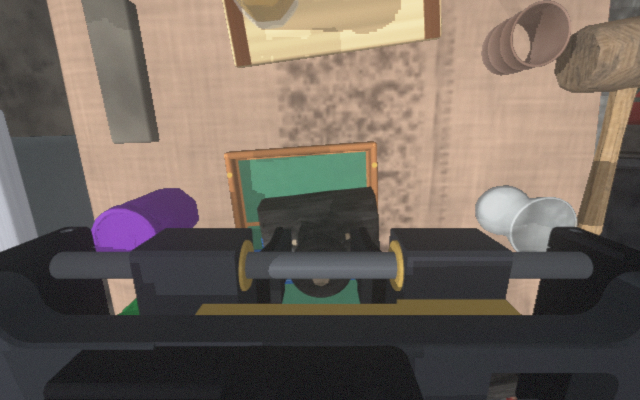

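```bash
python3 -m jog '[[-0.15,-0.1,4,0,0,0,-1],[0,0,4,0,0,0,-1],[0,0,2.5,0,0,0,-1],[0,0,1,0,0,0,-1],[0,0,0,0,0,0,-1],[0,0,0,0,0,0,-1],[0,0,0,0,0,0,-1]]' 12
python3 - <<'E'
from h import *
s=st(); x,y,z,ww=s["eef_rot"]; print("yaw",2*np.degrees(np.arctan2(y,x)));print(delta([0.5394,0.065,0.0625]))
E
```

```text
time: 38.08
ee_pos: [0.5401, 0.0635, 0.0727]
eef_rot: [0.71, 0.704, 0.001, 0.001]
ft_force: [0.6, -1.0, -1.4]
width: 0.0361
{'time': 38.075, 'joint_positions': [0.4748, 0.4243, -0.803, 1.8215, 0.3508, 1.0423, -0.4719], 'ee_pos': [0.5401, 0.0635, 0.0727], 'eef_rot': [0.7099, 0.7043, 0.0005, 0.0006], 'ft_force': [0.5938, -0.964, -1.4048], 'width': 0.0361}
yaw 89.5388582477157
[ 0.15 -0.07  1.02]
```

```bash
python3 -m jog '[[0.15,-0.03,0.5,0,0,0,-1],[0,0,0.1,0,0,0,-1],[0,0,0,0,0,0,-1],[0,0,0,0,0,0,-1]]' 12
python3 - <<'E'
from h import *
s=st(); x,y,z,ww=s["eef_rot"]; print("yaw",2*np.degrees(np.arctan2(y,x)));print(delta([0.5394,0.065,0.0625]))
E
```

```text
time: 38.58
ee_pos: [0.5392, 0.065, 0.0658]
eef_rot: [0.71, 0.704, -0.0, 0.0]
ft_force: [-0.8, -0.4, -1.4]
width: 0.036
{'time': 38.575, 'joint_positions': [0.4682, 0.4334, -0.799, 1.8271, 0.3585, 1.0316, -0.4803], 'ee_pos': [0.5392, 0.065, 0.0658], 'eef_rot': [0.7099, 0.7043, -0.0, 0.0001], 'ft_force': [-0.81, -0.4233, -1.3549], 'width': 0.036}
yaw 89.54270863358035
[0.   0.02 0.33]
```

```bash
python3 -m jog '[[0,0,0.2,0,0,0,-1],[0,0,0,0,0,0,-1],[0,0,0,0,0,0,-1]]' 12; python3 -m jog '[[0,0,0.1,0,0,0,-1],[0,0,0,0,0,0,-1],[0,0,0,0,0,0,-1]]' 12
```

```text
time: 38.95
ee_pos: [0.5392, 0.065, 0.0637]
eef_rot: [0.71, 0.704, -0.0, 0.0]
ft_force: [0.1, 0.3, -1.2]
width: 0.036
time: 39.33
ee_pos: [0.5392, 0.0649, 0.0628]
eef_rot: [0.71, 0.704, 0.0, 0.0]
ft_force: [-0.6, -0.4, 0.4]
width: 0.0362
```

```bash
python3 -m jog '[[0,0,0,0,0,0,1],[0,0,0,0,0,0,1],[0,0,0,0,0,0,1],[0,0,0,0,0,0,1],[0,0,-2,0,0,0,1],[0,0,-4,0,0,0,1],[0,0,-4,0,0,0,1],[0,0,-4,0,0,0,1],[0,0,0,0,0,0,1],[0,0,0,0,0,0,1]]'
python3 - <<'E'
from h import *
st();print(delta([0.488,0.266,0.2]))
c=r.camera("wrist"); save(c,"w16",(200,100,440,280),3.2)
E
```

```text
time: 40.58
ee_pos: [0.539, 0.0649, 0.2031]
eef_rot: [0.71, 0.704, 0.0, 0.0]
ft_force: [-0.1, -0.7, -0.3]
width: 0.0868
{'time': 40.575, 'joint_positions': [0.5404, 0.2772, -0.8644, 1.6865, 0.2196, 1.279, -0.3768], 'ee_pos': [0.539, 0.0649, 0.2031], 'eef_rot': [0.7099, 0.7043, 0.0, 0.0003], 'ft_force': [-0.1079, -0.6528, -0.2931], 'width': 0.0868}
[20.07 -5.26  0.29]
```

View pics/w16.png

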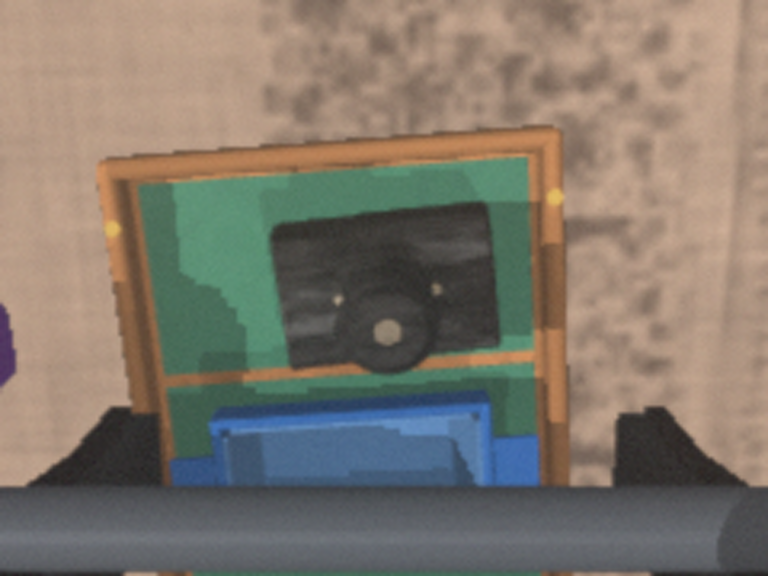

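The block is back: its dot relative to the rack's brass pins is within 2 crop px (about 0.7 mm) of before, at the same angle. Next is the jar.

```bash
python3 -m jog '[[4,-1.05,0,0,0,0,1],[4,-1.05,0,0,0,0,1],[4,-1.05,0,0,0,0,1],[4,-1.05,0,0,0,0,1],[4,-1.05,0,0,0,0,1],[0,0,0,0,0,0,1],[0,0,0,0,0,0,1],[0,0,0,0,0,0,1]]' 25
python3 - <<'E'
from h import *
s=st(); x,y,z,ww=s["eef_rot"]; print("yaw",2*np.degrees(np.arctan2(y,x)));print(delta([0.4882,0.266,0.091]))
c=r.camera("wrist"); save(c,"w17",(200,100,440,280),3.2)
E
```

```text
time: 41.62
ee_pos: [0.4887, 0.264, 0.2023]
eef_rot: [0.711, 0.704, -0.0, 0.0]
ft_force: [-0.5, 0.4, -0.2]
width: 0.0868
{'time': 41.625, 'joint_positions': [0.2093, 0.3368, -0.9451, 1.6523, 0.282, 1.2987, -0.7959], 'ee_pos': [0.4887, 0.264, 0.2023], 'eef_rot': [0.7106, 0.7036, -0.0005, 0.0001], 'ft_force': [-0.4529, 0.3585, -0.1552], 'width': 0.0868}
yaw 89.43612555905592
[ 0.21 -0.04 11.13]
```

View pics/w17.png

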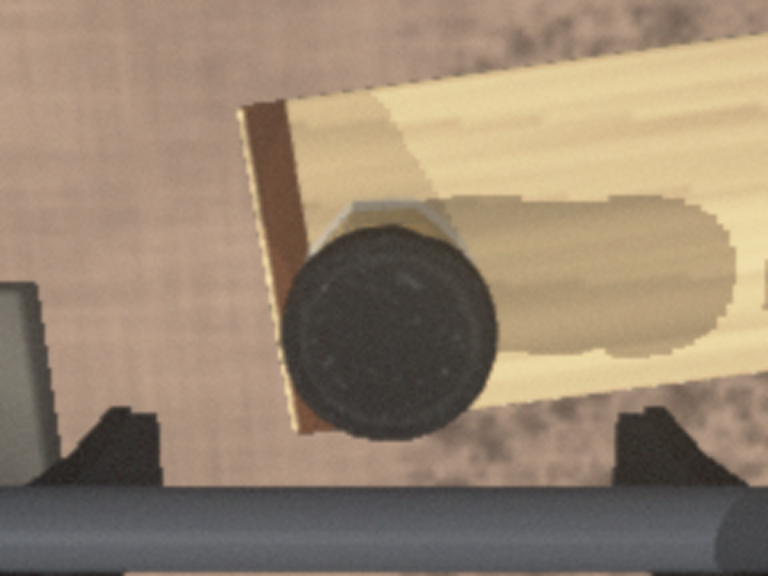

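```bash
python3 -m jog '[[0.15,0,3.5,0,0,0,1],[0,0,3.5,0,0,0,1],[0,0,2.2,0,0,0,1],[0,0,1.2,0,0,0,1],[0,0,0.5,0,0,0,1],[0,0,0,0,0,0,1],[0,0,0,0,0,0,1],[0,0,0,0,0,0,1]]' 25
python3 - <<'E'
from h import *
st();print(delta([0.4882,0.266,0.091]))
E
```

```text
time: 42.68
ee_pos: [0.4885, 0.267, 0.0943]
eef_rot: [0.71, 0.704, 0.0, 0.0]
ft_force: [1.0, 0.8, 0.0]
width: 0.0873
{'time': 42.675, 'joint_positions': [0.1501, 0.4532, -0.891, 1.7675, 0.3908, 1.1082, -0.8779], 'ee_pos': [0.4885, 0.267, 0.0943], 'eef_rot': [0.7099, 0.7043, 0.0004, 0.0003], 'ft_force': [0.9613, 0.7725, 0.0344], 'width': 0.0873}
[-0.1  -0.03  0.33]
```

```bash
python3 -m jog '[[-0.1,-0.02,0.25,0,0,0,1],[0,0,0,0,0,0,1],[0,0,0,0,0,0,1],[0,0,0,0,0,0,1]]' 25;  python3 -m jog '[[0,0,0,0,0,0,-1],[0,0,0,0,0,0,-1],[0,0,0,0,0,0,-1],[0,0,0,0,0,0,-1],[0,0,0,0,0,0,-1],[0,0,0,0,0,0,-1]]' 25
```

```text
time: 43.18
ee_pos: [0.4881, 0.2659, 0.0912]
eef_rot: [0.71, 0.704, 0.0, 0.0]
ft_force: [0.3, -0.2, -0.5]
width: 0.0867
time: 43.92
ee_pos: [0.4883, 0.2658, 0.0913]
eef_rot: [0.71, 0.704, 0.0, 0.0]
ft_force: [2.8, -0.8, -0.4]
width: 0.0621
```

```bash
python3 -m jog '[[0,0,-0.5,0,0,0,-1],[0,0,-1.5,0,0,0,-1],[0,0,-3,0,0,0,-1],[0,0,-4,0,0,0,-1],[0,0,-4,0,0,0,-1],[-4.3,0.5,0,0,0,0,-1],[-4.3,0.5,0,0,0,0,-1],[-4.3,0.5,0,0,0,0,-1],[-4.3,0.5,0,0,0,0,-1],[-4.3,0.5,0,0,0,0,-1],[-4.3,0.5,0,0,0,0,-1],[-4.3,0.5,0,0,0,0,-1],[-4.3,0.5,0,0,0,0,-1],[0,0,0,0,0,0,-1],[0,0,0,0,0,0,-1],[0,0,0,0,0,0,-1]]' 25
python3 - <<'E'
from h import *
s=st(); x,y,z,ww=s["eef_rot"]; print("yaw",2*np.degrees(np.arctan2(y,x)));print(delta([0.5307,-0.0784,0.0868]))
c=r.camera("wrist"); save(c,"w18",None,1)
E
```

```text
time: 45.92
ee_pos: [0.5253, -0.0771, 0.2217]
eef_rot: [0.709, 0.705, 0.0, 0.0]
ft_force: [-0.3, -0.1, -4.1]
width: 0.0623
{'time': 45.925, 'joint_positions': [0.7614, 0.2121, -0.789, 1.6934, 0.1556, 1.3004, -0.0641], 'ee_pos': [0.5253, -0.0771, 0.2217], 'eef_rot': [0.7092, 0.705, 0.0002, 0.0001], 'ft_force': [-0.3318, -0.0809, -4.1038], 'width': 0.0623}
yaw 89.65654224923556
[-0.13  0.53 13.49]
```

View pics/w18.png

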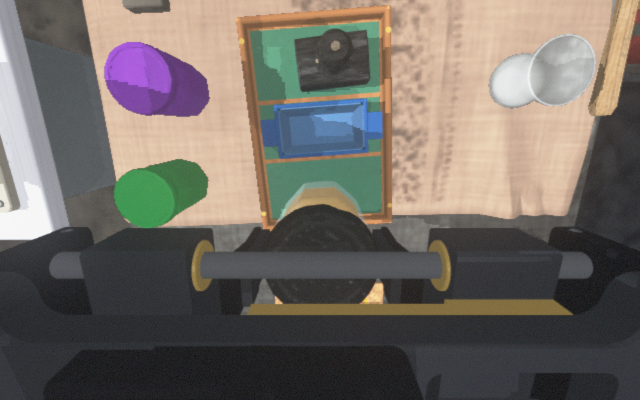

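```bash
python3 -m jog '[[-0.1,0.5,3,0,0,0,-1],[0,0,3,0,0,0,-1],[0,0,2,0,0,0,-1],[0,0,0,0,0,0,-1],[0,0,0,0,0,0,-1],[0,0,0,0,0,0,-1]]' 25
python3 - <<'E'
from h import *
s=st(); x,y,z,ww=s["eef_rot"]; print("yaw",2*np.degrees(np.arctan2(y,x)));print(delta([0.5307,-0.0784,0.0868]))
E
```

```text
time: 46.72
ee_pos: [0.531, -0.0795, 0.1424]
eef_rot: [0.71, 0.704, 0.0, 0.001]
ft_force: [0.4, -0.3, -3.6]
width: 0.0623
{'time': 46.725, 'joint_positions': [0.7305, 0.3014, -0.7696, 1.778, 0.2287, 1.1521, -0.1182], 'ee_pos': [0.531, -0.0795, 0.1424], 'eef_rot': [0.7099, 0.7043, 0.0004, 0.0008], 'ft_force': [0.3788, -0.265, -3.6254], 'width': 0.0623}
yaw 89.53833045062015
[ 0.11 -0.04  5.56]
```

```bash
python3 -m jog '[[0.1,-0.03,1.5,0,0,0,-1],[0,0,1.5,0,0,0,-1],[0,0,1.2,0,0,0,-1],[0,0,0.6,0,0,0,-1],[0,0,0,0,0,0,-1],[0,0,0,0,0,0,-1],[0,0,0,0,0,0,-1]]' 25
python3 - <<'E'
from h import *
s=st(); x,y,z,ww=s["eef_rot"]; print("yaw",2*np.degrees(np.arctan2(y,x)));print(delta([0.5307,-0.0784,0.0868]))
E
```

```text
time: 47.6
ee_pos: [0.5303, -0.0785, 0.0937]
eef_rot: [0.71, 0.704, 0.0, 0.0]
ft_force: [0.2, 0.2, -3.6]
width: 0.0625
{'time': 47.6, 'joint_positions': [0.7059, 0.3599, -0.7505, 1.8259, 0.2788, 1.0632, -0.1577], 'ee_pos': [0.5303, -0.0785, 0.0937], 'eef_rot': [0.7099, 0.7043, 0.0002, 0.0004], 'ft_force': [0.2052, 0.2348, -3.6366], 'width': 0.0625}
yaw 89.54160438104999
[0.01 0.04 0.69]
```

```bash
python3 -m jog '[[0,0.04,0.4,0,0,0,-1],[0,0,0.1,0,0,0,-1],[0,0,0,0,0,0,-1],[0,0,0,0,0,0,-1]]' 25; python3 -m jog '[[0,0,0.1,0,0,0,-1],[0,0,0,0,0,0,-1],[0,0,0,0,0,0,-1]]' 25
```

```text
time: 48.1
ee_pos: [0.5304, -0.0785, 0.0883]
eef_rot: [0.71, 0.704, 0.0, 0.0]
ft_force: [-0.7, 0.0, -3.2]
width: 0.0624
time: 48.48
ee_pos: [0.5306, -0.0786, 0.0874]
eef_rot: [0.71, 0.704, 0.0, 0.0]
ft_force: [-0.8, -0.8, -0.2]
width: 0.0621
```

Contact. I'll release, rise, and move away to check everything.

```bash
python3 -m jog '[[0,0,0,0,0,0,1],[0,0,0,0,0,0,1],[0,0,0,0,0,0,1],[0,0,0,0,0,0,1],[0,0,-1,0,0,0,1],[0,0,-3,0,0,0,1],[0,0,-4,0,0,0,1],[0,0,-4,0,0,0,1],[-0.9,-3.5,-5,0,0,0,1],[0,-3.5,-4,0,0,0,1],[0,0,0,0,0,0,1],[0,0,0,0,0,0,1],[0,0,0,0,0,0,1]]'
python3 - <<'E'
from h import *
st(); 
import pickle
c=r.camera("wrist"); save(c,"w19",(160,60,480,300),2.5);save(c,"w19b",(300,0,460,130),5); pickle.dump(dict(c),open("w19.pkl","wb"))
print(delta([0.40,-0.25,0.30]))
E
```

```text
time: 50.1
ee_pos: [0.4603, -0.0867, 0.2962]
eef_rot: [0.71, 0.704, -0.0, -0.001]
ft_force: [-0.5, -0.5, -0.0]
width: 0.0869
{'time': 50.1, 'joint_positions': [0.8927, -0.0067, -0.7859, 1.7184, -0.0058, 1.4296, 0.1002], 'ee_pos': [0.4603, -0.0867, 0.2962], 'eef_rot': [0.7097, 0.7045, -0.0001, -0.001], 'ft_force': [-0.4866, -0.5058, -0.0172], 'width': 0.0869}
[-16.38  -5.91  -0.39]
```

View pics/w19.png

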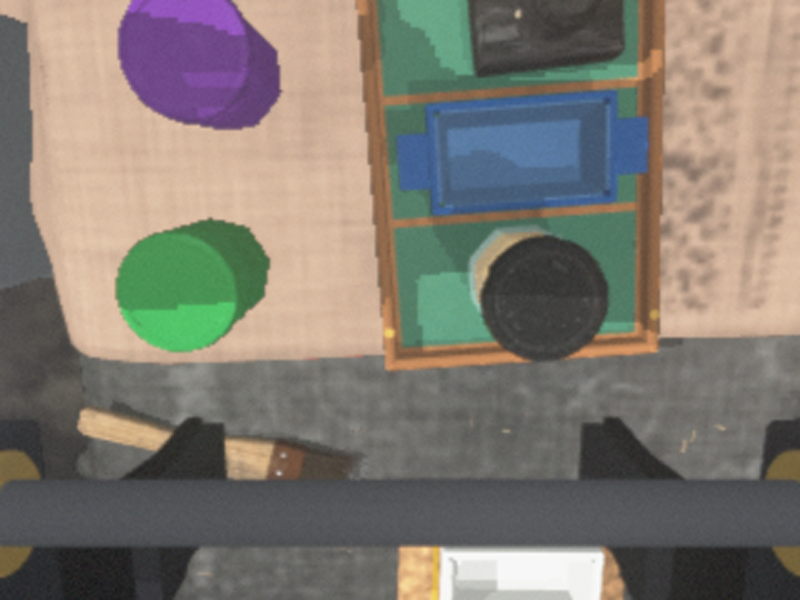

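View pics/w19b.png

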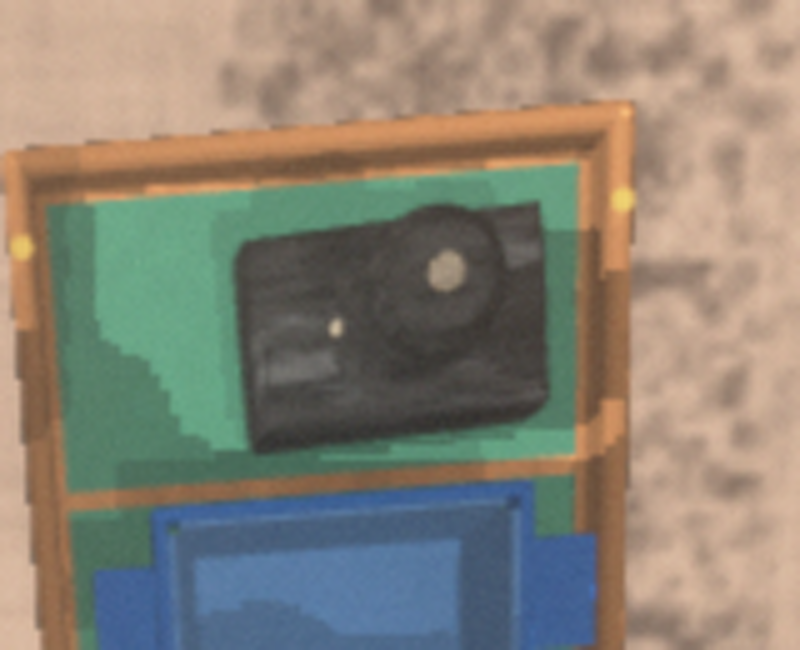

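Everything matches the before picture: jar lid at (545,297) against (543,292), blue tabs at (398,163) and (648,145), block dot at (446,270). I'll put numbers on it and check the whole scene with the arm out of the way.

```bash
python3 -m jog '[[-4.2,-1.2,0,0,0,0,1],[-4.2,-1.2,0,0,0,0,1],[-4.2,-1.2,0,0,0,0,1],[-4.2,-1.2,0,0,0,0,1],[-4.2,-1.2,0,0,0,0,1],[-4.2,0,0,0,0,0,1],[-4.2,0,0,0,0,0,1],[0,0,0,0,0,0,1],[0,0,0,0,0,0,1]]'
python3 - <<'E'
from h import *
import pickle
c=pickle.load(open("w19.pkl","rb"))
g=lambda u,v:(u/2.5+160-.3,v/2.5+60-.3)
def fit(cc,L):
    Q=np.array([w(cc,*g(u,v),.102)[:2] for u,v in L]);A=np.c_[2*Q,np.ones(len(Q))];s=np.linalg.lstsq(A,(Q**2).sum(1),rcond=None)[0];return s[:2],np.sqrt(s[2]+s[:2]@s[:2])
print("lid",fit(c,((482,298),(608,296),(545,236),(545,360),(500,253),(590,253),(590,341),(500,342))))
k=lambda u,v:(u/5+300-.4,v/5-.4)
print("dot",w(c,*k(446,270),.091))
for q in ((389,369),(658,350)): print("rack",np.round(w(c,*g(*q),.024),4))
p=[w(c,*k(*q),.038) for q in((244,244),(536,203))];print("blk ang",np.degrees(np.arctan2(*(p[1]-p[0])[[1,0]])))
st()
c=r.camera("top"); save(c,"t20",(150,90,480,300),2.4)
c=r.camera("side"); save(c,"s20",(170,110,450,320),2.8)
c0=cv2.imread("pics/top0.png"); 
E
```

```text
time: 51.28
ee_pos: [0.3984, -0.3797, 0.2962]
eef_rot: [0.71, 0.705, 0.001, -0.001]
ft_force: [-0.1, 0.3, -0.8]
width: 0.0867
lid (array([ 0.53065721, -0.07923553]), np.float64(0.031235321179147416))
dot [0.53943642 0.06439605 0.091     ]
rack [ 0.4514 -0.1368  0.024 ]
rack [ 0.6175 -0.126   0.024 ]
blk ang 6.76652471335093
{'time': 51.275, 'joint_positions': [1.134, 0.1802, -0.5187, 1.5379, 0.0883, 1.449, 0.6043], 'ee_pos': [0.3984, -0.3797, 0.2962], 'eef_rot': [0.7096, 0.7046, 0.0005, -0.001], 'ft_force': [-0.1159, 0.3193, -0.8257], 'width': 0.0867}
```

View pics/t20.png

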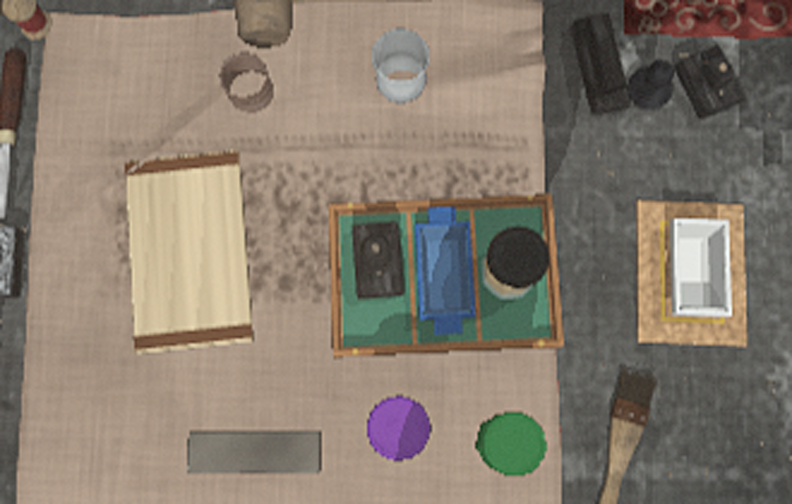

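View pics/s20.png

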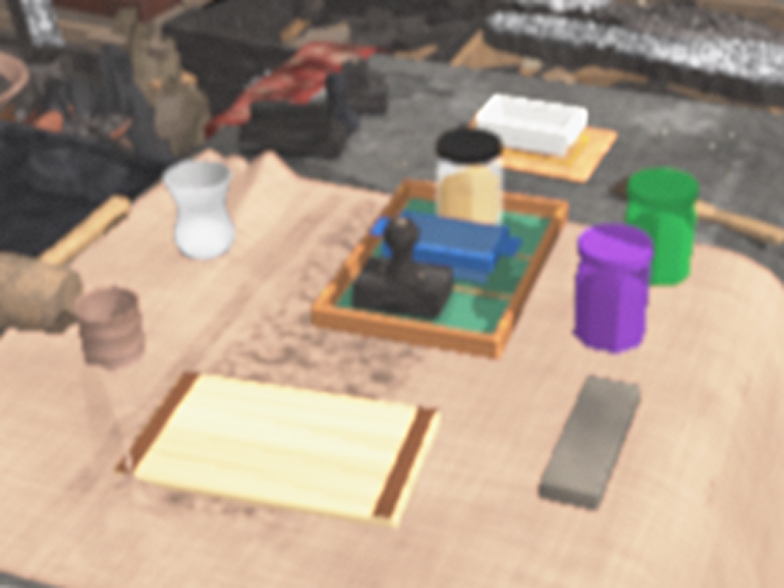

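Everything looks right from both fixed cameras. As a last numeric check, I'll compare the top picture before and after.

```bash
python3 - <<'E'
from h import *
a=cv2.imread("pics/top0.png"); c=r.camera("top"); b=np.ascontiguousarray(c["frame"][:,:,::-1])
ga,gb=[cv2.cvtColor(x,cv2.COLOR_BGR2GRAY).astype(np.float32) for x in(a,b)]
for n,(l,t,rr,bo) in {"jar":(346,183,382,218),"block":(294,180,322,218),"glass":(300,95,332,137),"tin":(238,105,268,140),"stone":(222,264,290,292),"rackL":(286,170,296,240),"tabs_far":(325,174,346,181),"tabs_near":(325,222,346,232)}.items():
    T=np.eye(2,3,dtype=np.float32); 
    try:
        cc,T=cv2.findTransformECC(ga[t:bo,l:rr],gb[t:bo,l:rr],T,cv2.MOTION_TRANSLATION); print(n,round(cc,3),np.round(T[:,2],2),"px (2.4mm/px)")
    except cv2.error as e: print(n,"fail")
P=np.array([w(c,u/2.4+149.8,v/2.4+89.8,.039) for u,v in((672,217),(731,219),(733,317),(674,315))]);print("tray rim ctr",P.mean(0))
E
```

```text
jar 0.711 [-0.25 -0.08] px (2.4mm/px)
block 0.954 [ 0.25 -0.01] px (2.4mm/px)
glass 0.999 [0.02 0.  ] px (2.4mm/px)
tin 1.0 [ 0.01 -0.01] px (2.4mm/px)
stone 1.0 [-0.    0.01] px (2.4mm/px)
rackL 0.999 [-0.    0.03] px (2.4mm/px)
tabs_far fail
tabs_near fail
tray rim ctr [ 0.5354252 -0.286535   0.039    ]
```

```bash
python3 -c "
from bench import r
print(r.close_job())"
```

```text
the job is handed in; nothing more can be done
None
```

The job is done and handed in, in the order you asked, about 51 s into the 128 s limit. I first stood the jar and then the block aside on the plywood board. I then lifted the white tray off the blue one and set it in the middle of the cork pad. Only after that did I put the block and then the jar back in the rack.

My last checks before handing in, from the camera pictures:

- **White tray:** it rests flat on the pad. Its measured centre is (0.5355, −0.286), within about 1–2 mm of the pad's centre, and it is turned to match the pad.
- **Jar and block:** both stand upright and are within about 1 mm of where they were, comparing the top picture before and after. The jar's match was weaker (0.71) because the shadows and neighbouring objects had changed. A rougher wrist-camera comparison against the rack gave up to about 2 mm for both. The block's angle measured 6.8° at the end, against 5.9–6.3° on its edges and screws before. That is within the spread of the measurement.
- **Blue tray:** it is still in the middle bay and looks unmoved. The automatic comparison of its tabs failed, so I judged this by eye in the wrist and top pictures.
- **Glass, tin and whetstone:** unmoved (0.02 pixel or less).

The arm ended clear of everything, and the wrist forces read at the end of each move stayed under about 7 N.

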